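# Clamp the gel-casting stand with its draw latch

## Task

Close the draw latch on top of the gel-casting clamp so that the sliding jaw is pulled up against the glass plates: hook the wire bail down behind and under the keeper's lip, draw it back gently until it catches so that it stays hooked when you let go, then push the lever over past centre until it lies fully down. Do not ram or yank the bail against the keeper, do not slam the lever, and leave the other things on the bench where they are.

Things in the scene. Friction and masses are not known exactly. Their poses are not given: they have to be found in the camera images.
- clamp: Casting clamp bolted to the bench: base 270x140x15 mm; white fixed block (x -112..-12, y -45..45, top z 85), glass plates (x -11..0, y -60..60, top z 88), then the white sliding jaw (56 mm in x, y -45..45, top z 85). Origin: centre of base underside; z up; +x runs from lever to keeper, the way the jaw opens. The latch moves in the x-z plane at y=0. Coordinates in all notes: this frame, mm.
- keeper_mean (a point): Mean hooked-bar centre, jaw at rest: x 38.5, z 100. A set screw shifts jaw and keeper up to 5.5 mm either way in x, unreported: feel or look. Keeper on jaw, 20 wide in y: post z 85..117, far (+x) face at mean x 35.5; lip (z 112.5..117.5) overhangs it by 10, its nose (last 3 mm) turned down to z 108.5. Lower the bar beyond the nose to z 88..104, then draw it to -x onto the post; freed, it rises behind the nose.
- lever_pivot (a point): Axis of the lever's hinge (along y), at x -45, z 105. The bail hangs on a pin in the lever 20 mm from this axis: with the lever closed the pin lies 19.1 mm to -x and 5.9 mm below the axis; it turns with the lever.
- lever (a joint): Lever angle: 0 closed, flat over the fixed block pointing to -x; 1.57 upright; stops at 2.8, leaning to the keeper. Stays where left (friction 0.06 N m). Steel strip 24 wide, 5 thick, 65 long; closed, its upper face is 6 mm above the axis. With the bail hooked, closing takes 5 to 10 N pressed 45 mm from the axis; dead centre is at about 0.3 rad, below it the latch holds and helps; press it down onto the stop at 0.
- lever_end (a point): On the lever's upper (pushed) face, 60 mm along it from the pivot axis.
- bail (a joint): Bail angle relative to the lever, 0 when all is closed. The bail's slope below level (to +x, + is down) = lever + bail. Range -3.25..0.5. A weak spring (0.02 to 0.12 N m) lifts the bail to its -3.25 stop when it is neither held nor hooked.
- bail_bar (a point): Middle of the bail's hook bar: cross bar along y, 34 mm long, 6 mm thick, at the end of the wire bail, 94 mm from the bail's pin in the lever. The bail's two 6 mm wire arms run at y -17 and +17.
- bail_tab (a point): Centre of the bail's black grip tab: 14 mm wide in y (grip it across y), 12 mm along the bail, 30 mm tall, standing up from the bail; 25 mm beyond the bar along the bail and 12 mm above the bail's plane. Axes: x along the bail away from its pin, z up the tab.
- jaw (a joint): Slide of the jaw along x (m): 0.016 open, at rest on its stop; falls as the latch draws it towards the glass (0.001 to 0.014 when clamped, by the set screw). A spring holds it open with 18 N, rising 1 N per mm.
- tube_rack: Bystander: grey rack of small tubes, 60 x 120 mm, 44 mm tall; origin under its centre.
- tip_box: Bystander: clear pipette-tip box, 120 x 85 mm, 59 mm tall; origin under its centre.
- buffer_bottle: Bystander: clear bottle, 60 mm across, 120 mm tall, beside the clamp; origin under its centre.
- beaker: Bystander: glass beaker, 64 mm across, 80 mm tall, beside the clamp; origin under its centre.
- gel_comb: Bystander: flat white comb, 34 x 110 x 5 mm, beyond the clamp; origin under its spine.
- petri_dishes: Bystander: stack of clear dishes, 90 mm across, 45 mm tall; origin under its centre.
- timer: Bystander: small bench timer, 50 x 70 x 18 mm; origin under its centre.

How it is judged:
By the outcome, as a careful person would: the job done as asked, in the order asked, and still so for the second after the job is handed in, with the robot touching nothing.
It also fails if it takes over 72 s, if anything falls off the work surface, if the arm or the gripper's body presses on something with over 40 N, if the wrist force passes 120 N, or if a joint passes its speed limit or range.

## Robot

A 6-joint arm with a two-finger parallel gripper is mounted at the origin on the work surface. World frame = base frame: x ahead of the robot, y to its left, z up, the work surface at z = 0. Lengths are in m, angles in degrees, forces in N, time in s.
With the tool pointing down it reaches from about 0.25 to 0.725 m from the base axis. Payload 9.7 kg.
Tool frame: the origin (TCP) lies at the very end of the fingers, on their centre line; the grasp point (between the pads) lies 19 mm behind it; z points along the fingers, y is the direction in which the jaws open and shut (so a half turn about z gives the same grasp; the last joint's range is limited). The gripper opens to 85 mm and grips with 20 to 120 N. Pads are 22 mm wide; open, the fingers measure 114 mm over their backs; the gripper's body (76 mm by 85 mm) begins 54 mm behind the grasp point. The pads swing forward as they close: fully open they stand 13 mm farther back than shut.
Start: joints at [-69.213, 4.979, 10.078, 95.1, 0, 90], TCP at [0.195, -0.514, 0.201] pointing down, gripper open.
Joint ranges: [-179.16, 179.16], [-48.56, 103.87], [-65.8, 70.77], [-126.05, 130.52], [-82.76, 87.17], [-180, 180]. Speed limits (degrees/s): [127.2, 127.2, 147.25, 180, 180, 180].

## Interface

Orientations are given as [roll, pitch, yaw] about the fixed x, y, z axes, in that order (R = Rz(yaw) Ry(pitch) Rx(roll)).
In Python, from workcell import bot gives the robot as it stands. The module is installed in compiled form; this text tells all that it offers.
- The arm moves only by the tool step_arm, never from a script. Its arguments are lists of equal length, an entry for each row: "dr": the turn, a rotation vector about the tool's x, y, z in rad, a list of three; "xyz": the shift along the tool's x, y, z in units of 40 mm (1.0 is 40 mm), a list of three; "gripper": the opening, from 0 (shut) to 1 (fully open). In form: {"dr": [[wx, wy, wz], ...], "xyz": [[x, y, z], ...], "gripper": [gripper, ...]}. A call has exactly 8 rows; each row is the pose to reach, as a shift and turn from the pose commanded when the call began, along the tool's axes at that moment; what a row does not reach only later rows make up. A row lasts 1/10 s, in which the tool goes at most 50 mm and 8.59 degrees, less where a joint would pass 70% of its speed; a pose out of reach is approached as far as the arm can. A call with a gripper value outside its range is refused whole. The fingers move at their own pace and stop on an object; "squeeze" is the grip in N (left out, the last holds). Time passes only in rows, so rows that repeat a pose let the fingers close, or fill a call up. It gives the time, the measured TCP pose, the force and the opening at its end, in the units of the state.
- bot.get_obs(): the state, without advancing time (a new reading comes with each control period).
- bot.camera(name): name is "scene" or "top"; returns a dict with "image" (384x512x3 uint8, red, green, blue), "camera_matrix" (3x3 intrinsics, pixels), "k1" (the pictures are not rectified: a ray, as slopes to the right and down, at radius r is drawn at 1 + k1 r^2 times it, then the intrinsics apply), "R" (3x3) and "t" (3): a world point X has camera coordinates R X + t. Camera axes: x right, y down, z forward; pixel columns grow to the right and rows downward; lengths in m; the calibration is good to about 2 mm. A picture is of the moment at which its call begins. There is no depth.
- bot.job_done(): hands the job in, once; it reports no verdict.
Trained networks look in a picture, given as the dict that the camera call returned (one of the last four; its "shot" number tells which), for a name from the list of things; names that differ only in an ending like _2 or _b are one class to them, and where a whole thing is asked for, a point or a joint stands for the part that bears it (a point fixed in the world has none). Each returns a list of dicts, best first, with "p" (0 to 1); they miss things now and then, are a little off and sometimes report something else, mostly with a low value. They report only what shows in the picture. A call takes as long as a camera call.
- bot.regions_of(picture, thing): "region" (384x512 bool, what is visible of it) and "box" ([centre column, centre row, width, height] in pixels, round what is visible of it).
The state is a dict: "time": time; "q": joint angles; "qd": joint speeds; "joint_efforts": joint torques, N m; "ee_pos": TCP position; "tcp_rot": TCP orientation; "wrist_force": force on the tool from outside, world axes, zero at the start; "torque": the same for the moment, N m; "opening": finger opening in m.
Only numpy, scipy, OpenCV 4.12 (cv2) and the standard library are available. Lean on these libraries where they do the work, as an engineer would, in place of code of your own. Each camera call takes 0.05 s, during which the arm holds its last target.

## Working session

There is one attempt and no reset: what is moved stays moved. The work goes in short steps, Python scripts to look and compute and a tool call to move; the robot and the scene stay as the last step left them, time stands still between calls to the robot, and variables do not carry over. Pictures are saved under pics/ and viewed, and the job is handed in when it is done.

Besides the shell and the picture viewer there is one more tool, called after ">>>" in YAML: its name, and indented under it one key for each argument. step_arm: Moves the arm, as the interface text tells. Its arguments: {"type":"object","properties":{"dr":{"type":"array"},"xyz":{"type":"array"},"gripper":{"type":"array"},"squeeze":{"type":"number"}},"required":["dr","xyz","gripper"]}

```bash
mkdir -p pics
cat > h.py <<'E'
import numpy as np, cv2, pickle
from workcell import bot
from scipy.spatial.transform import Rotation as Ro
def shot(n,f):
    c=bot.camera(n); cv2.imwrite('pics/'+f,c['image'][:,:,::-1]); pickle.dump(c,open('pics/'+f+'.pkl','wb')); return c
def proj(c,X):
    X=np.atleast_2d(X)@np.array(c['R']).T+np.array(c['t']); s=X[:,:2]/X[:,2:]; r2=(s**2).sum(1,keepdims=True)
    s=s*(1+c['k1']*r2); K=np.array(c['camera_matrix']); return s@K[:2,:2].T+K[:2,2]
def ray(c,uv):
    K=np.array(c['camera_matrix']); d=np.linalg.solve(K[:2,:2],np.array(uv,float)-K[:2,2]); s=d.copy()
    for _ in range(20): s=d/(1+c['k1']*(s@s))
    R=np.array(c['R']); return -R.T@np.array(c['t']), R.T@np.array([s[0],s[1],1])
def atz(c,uv,z):
    o,d=ray(c,uv); return o+d*(z-o[2])/d[2]
E
python3 - <<'E'
from h import *
print(bot.get_obs())
for n in('scene','top'):
    c=shot(n,n+'0.png'); print(n,c['camera_matrix'],c['k1'],-np.array(c['R']).T@np.array(c['t']))
    for t in ['clamp','lever','bail','bail_tab','jaw','buffer_bottle','beaker','lever_end','keeper_mean']:
        try: print(t,[(round(r['p'],2),np.round(r['box'])) for r in bot.regions_of(c,t)][:2])
        except Exception as e: print(t,e)
E
```

```text
{'time': 0.0, 'q': array([-6.92145188e+01,  5.01199940e+00,  1.00350948e+01,  9.50988967e+01,
        1.26356094e-03,  9.00021132e+01]), 'qd': array([ 0.03241737, -0.02550075,  0.04976826, -0.01438166, -0.04429996,
       -0.03224569]), 'joint_efforts': array([ 6.74944895e-04, -5.20384240e+01,  4.64806759e+01,  1.62789132e-02,
        1.37580153e-05, -7.06571655e-06]), 'ee_pos': array([ 0.19509284, -0.51395823,  0.2000802 ]), 'tcp_rot': array([-1.79924199e+02, -1.26076410e-03,  2.07833663e+01]), 'wrist_force': array([-0.53096208,  0.64117396,  0.68023341]), 'torque': array([-0.00133261, -0.00546609, -0.0202105 ]), 'opening': 0.08545683011657336}
scene [[488.61259346   0.         264.10199626]
 [  0.         488.61259346 187.36573891]
 [  0.           0.           1.        ]] -0.025275471891462724 [1.43579422 0.22042076 1.33952516]
clamp [(0.68, array([236., 204.,  79.,  86.])), (0.64, array([233., 179.,  20.,  14.]))]
lever []
bail [(0.71, array([235., 179.,  24.,  14.]))]
bail_tab [(0.47, array([237., 204.,  83.,  82.])), (0.44, array([403., 254.,  31.,  33.]))]
jaw [(0.93, array([
[... 419 characters left out ...]
  415.81421136 195.30383605]
 [  0.           0.           1.        ]] 0.018761031054748356 [0.51153085 0.00943636 1.30548926]
clamp [(0.93, array([291., 195.,  74.,  95.]))]
lever [(0.62, array([294., 189.,  26.,  39.]))]
bail [(0.62, array([295., 185.,  27.,  36.])), (0.34, array([113., 162.,  32.,  33.]))]
bail_tab [(0.49, array([300., 184.,  15.,  33.]))]
jaw [(0.74, array([298., 178.,  33.,  26.]))]
buffer_bottle [(0.7, array([116., 164.,  38.,  30.]))]
beaker [(0.71, array([333., 207.,  22.,  18.])), (0.47, array([287., 190.,  72.,  92.]))]
lever_end [(0.94, array([295., 187.,  22.,  36.])), (0.49, array([256., 152.,  18.,  23.]))]
keeper_mean [(0.71, array([290., 192.,  76.,  95.]))]
```

Run:
```python
import cv2
a=cv2.imread('pics/scene0.png');b=cv2.imread('pics/top0.png')
cv2.imwrite('pics/s0c.png',cv2.resize(a[140:270,160:300],None,fx=5,fy=4.5,interpolation=cv2.INTER_CUBIC)[:, :])
cv2.imwrite('pics/t0c.png',cv2.resize(b[130:260,230:370],None,fx=5,fy=4.5,interpolation=cv2.INTER_CUBIC))
```

```text
(no output)
```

View pics/scene0.png

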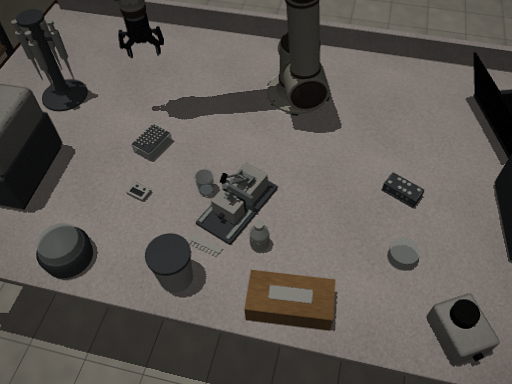

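View pics/top0.png

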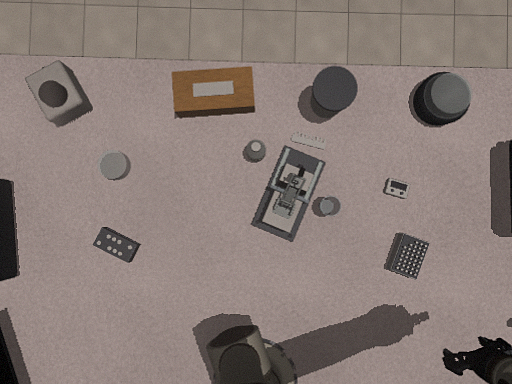

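View pics/s0c.png

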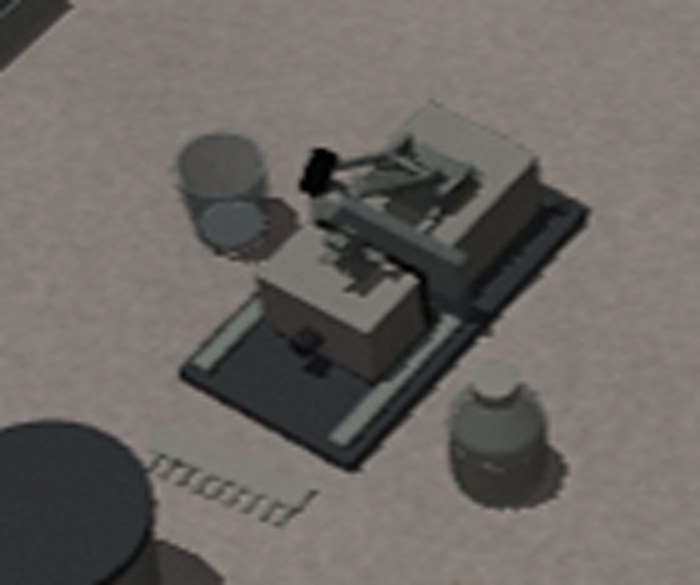

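View pics/t0c.png

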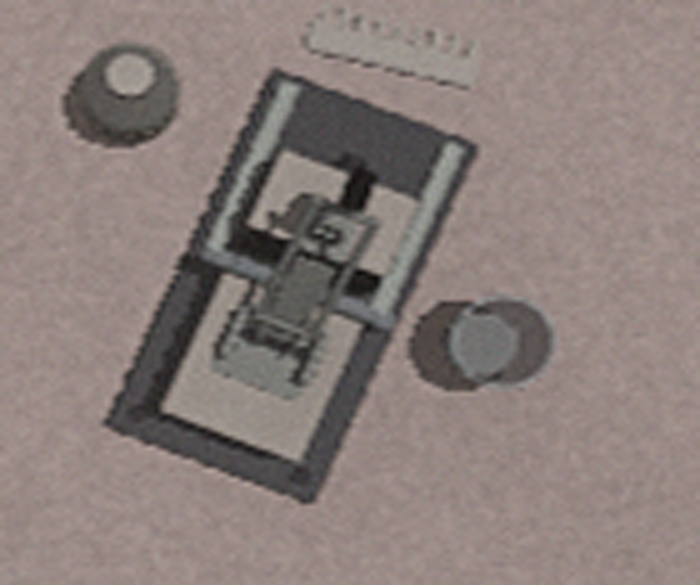

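```bash
cat >> h.py <<'E'
from scipy.optimize import least_squares
def W(p,P):
    x,y,a=p; P=np.atleast_2d(P)/1000.; c,s=np.cos(a),np.sin(a)
    return np.c_[x+c*P[:,0]-s*P[:,1],y+s*P[:,0]+c*P[:,1],P[:,2]]
def pin(L): return np.array([-45-19.1*np.cos(L)-5.9*np.sin(L),105+19.1*np.sin(L)-5.9*np.cos(L)])
def bailp(L,S,u,v):  # u along bail, v above plane
    q=pin(L); return np.array([q[0]+u*np.cos(S)+v*np.sin(S),q[1]-u*np.sin(S)+v*np.cos(S)])
def levp(L,u,v): # u along lever, v above axis when closed
    return np.array([-45-u*np.cos(L)+v*np.sin(L),105+u*np.sin(L)+v*np.cos(L)])
def draw(c,p,L,S,off,fn,crop,k):
    u0,v0,u1,v1=crop
    im=cv2.resize(c['image'][v0:v1,u0:u1,::-1],None,fx=k,fy=k,interpolation=cv2.INTER_CUBIC)
    def ln(P,col,cl=True):
        q=proj(c,W(p,P)); q=((q-[u0,v0]+.5)*k-.5).astype(np.int32); cv2.polylines(im,[q],cl,col,1,cv2.LINE_AA)
    def box(x0,x1,y0,y1,z,col): ln([[x0,y0,z],[x1,y0,z],[x1,y1,z],[x0,y1,z]],col)
    box(-135,135,-70,70,15,(0,255,255)); box(-112,-12,-45,45,85,(0,255,0)); box(-11,0,-60,60,88,(255,255,0))
    box(35.5+off-20.5,35.5+off+10,-10,10,117.5,(255,0,255))
    l=[levp(L,0,6),levp(L,65,6)]
    ln([[l[0][0],-12,l[0][1]],[l[1][0],-12,l[1][1]],[l[1][0],12,l[1][1]],[l[0][0],12,l[0][1]]],(0,0,255))
    l=[bailp(L,S,0,0),bailp(L,S,94,0)]
    ln([[l[0][0],-17,l[0][1]],[l[1][0],-17,l[1][1]],[l[1][0],17,l[1][1]],[l[0][0],17,l[0][1]]],(255,80,0))
    l=[bailp(L,S,119,-3),bailp(L,S,119,27)]
    ln([[l[0][0],-7,l[0][1]],[l[1][0],-7,l[1][1]],[l[1][0],7,l[1][1]],[l[0][0],7,l[0][1]]],(0,140,255))
    cv2.imwrite('pics/'+fn,im)
E
cat > fit.py <<'E'
from h import *
c=pickle.load(open('pics/top0.png.pkl','rb')); s=pickle.load(open('pics/scene0.png.pkl','rb'))
T=lambda l:np.array(l,float)/[5,4.5]+[230,130]; Sx=lambda l:np.array(l,float)/[5,4.5]+[160,140]
B=[[135,70,15],[135,-70,15],[-135,-70,15],[-135,70,15]]
to=T([(278,72),(476,148),(312,501),(106,422)])
# scene corners: far lower-left is keeper end
so=Sx([(352,468),(182,374)]) 
f=lambda p:np.r_[(proj(c,W(p,B))-to).ravel(),(proj(s,W(p,[[135,70,15],[135,-70,15]]))-so).ravel()]
r=least_squares(f,[.5,-.1,-.4]); print(r.x,np.round(r.fun,1)); p=r.x
pickle.dump(p,open('p.pkl','wb'))
L=2.5;S=L-3.25
draw(c,p,L,S,0,'ft.png',(245,135,335,245),6); draw(s,p,L,S,0,'fs.png',(190,150,290,245),6)
E
python3 fit.py
```

```text
[ 0.57711742 -0.08843048 -0.37180723] [-1.3 -1.4  0.5 -0.9 -0.1  0.8 -0.6  0.7 -0.3 -0.3 -1.2 -1. ]
```

View pics/ft.png

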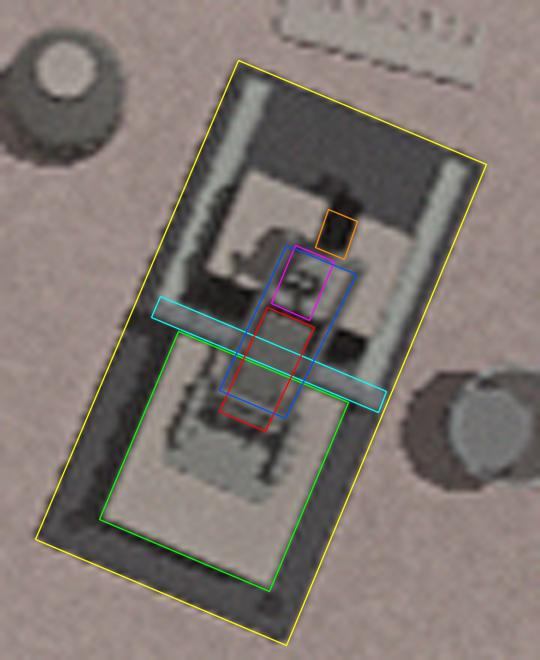

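View pics/fs.png

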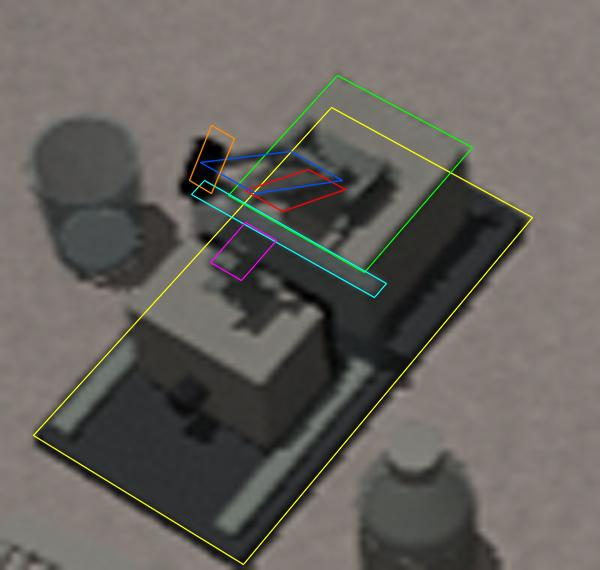

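```bash
cat > v.py <<'E'
from h import *
c=pickle.load(open('pics/top0.png.pkl','rb')); s=pickle.load(open('pics/scene0.png.pkl','rb')); p=pickle.load(open('p.pkl','rb'))
for q,n,cr in((c,'zt.png',(270,150,320,200)),(s,'zs.png',(205,160,255,210))):
    u0,v0,u1,v1=cr; im=cv2.resize(q['image'][v0:v1,u0:u1,::-1],None,fx=11,fy=11,interpolation=cv2.INTER_CUBIC)
    cv2.imwrite('pics/'+n,cv2.convertScaleAbs(im,alpha=1.8))
E
python3 v.py
```

```text
(no output)
```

View pics/zt.png

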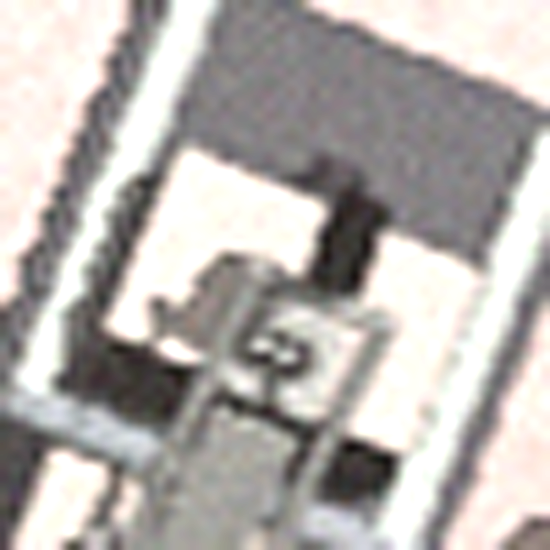

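View pics/zs.png

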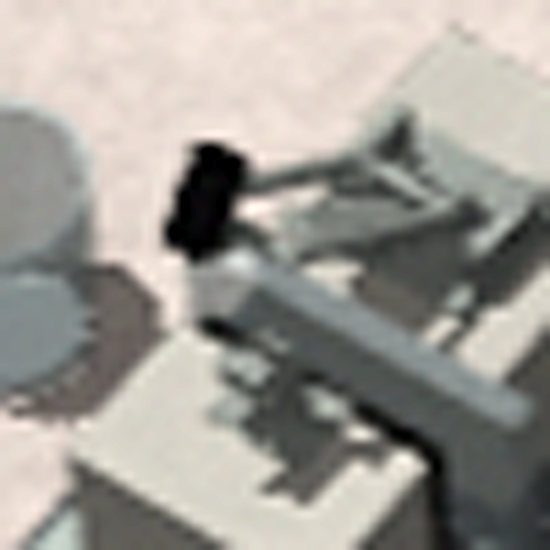

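```bash
cat > fit2.py <<'E'
from h import *
c=pickle.load(open('pics/top0.png.pkl','rb')); s=pickle.load(open('pics/scene0.png.pkl','rb')); p0=pickle.load(open('p.pkl','rb'))
Z=lambda l,o:np.array(l,float)/11+o-.5+.05
T=lambda l:np.array(l,float)/[5,4.5]+[230,130]-.5+.1; Sx=lambda l:np.array(l,float)/[5,4.5]+[160,140]-.4
to=T([(278,72),(476,148),(312,501),(106,422)]); B=[[135,70,15],[135,-70,15],[-135,-70,15],[-135,70,15]]
js=np.vstack([Z([(185,148),(485,272),(105,325),(400,450)],[270,150])])
sb=Sx([(432,103),(540,160),(352,468),(182,374)])
tabT=Z([(348,243)],[270,150]); barT=Z([(327,303)],[270,150]); tabS=Z([(207,197)],[205,160])
def f(v,full=False):
    p=v[:3];L=v[3];off=v[4]; S=L-3.25
    J=[[72+off,45,85],[72+off,-45,85],[16+off,45,85],[16+off,-45,85]]
    t=bailp(L,S,119,12); b=bailp(L,S,94,3)
    r=[proj(c,W(p,B))-to, proj(c,W(p,J))-js, proj(s,W(p,[[-112,-45,85],[-112,45,85],[135,70,15],[135,-70,15]]))-sb,
       proj(c,W(p,[[t[0],0,t[1]]]))-tabT, proj(c,W(p,[[b[0],0,b[1]]]))-barT, proj(s,W(p,[[t[0],0,t[1]]]))-tabS]
    return np.vstack(r) if full else np.vstack(r).ravel()
r=least_squares(f,np.r_[p0,2.5,0],loss='soft_l1'); v=r.x; print(v,'\n',np.round(f(v,True),1))
pickle.dump(v,open('v.pkl','wb'))
p,L,off=v[:3],v[3],v[4]; S=L-3.25
draw(c,p,L,S,off,'ft.png',(260,140,320,220),9); draw(s,p,L,S,off,'fs.png',(200,155,270,225),9)
t=bailp(L,S,119,12); print('tab clamp',t,'slope',S,W(p,[t[0],0,t[1]]))
E
python3 fit2.py
```

```text
[ 0.57854832 -0.08865526 -0.37733755  2.53674403  3.22775908] 
 [[-0.6 -1.4]
 [ 1.1 -0.7]
 [ 0.1  0.8]
 [-0.3  0.4]
 [-0.3 -0.9]
 [ 0.6 -0.2]
 [-0.5  0.4]
 [ 0.9  1.1]
 [-0.1  0. ]
 [ 0.6 -0.5]
 [-0.4  0.4]
 [-1.1 -0.4]
 [ 0.1  0.3]
 [-0.8  0.1]
 [ 0.5  0.7]]
tab clamp [ 49.49690377 207.65071641] slope -0.7132559730031662 [[ 0.62456306 -0.10689223  0.20765072]]
```

View pics/ft.png

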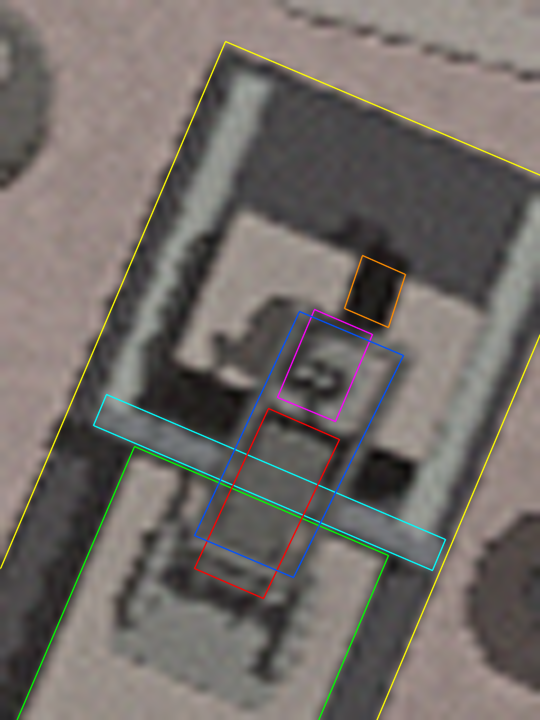

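View pics/fs.png

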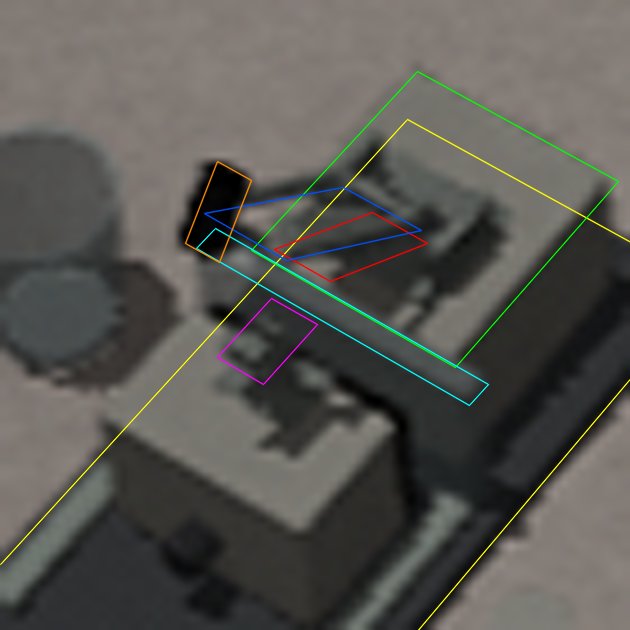

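```bash
cat >> h.py <<'E'
import os
def vv(): return pickle.load(open('v.pkl','rb'))
def cmdpose():
    if os.path.exists('cmd.pkl'): return pickle.load(open('cmd.pkl','rb'))
    o=bot.get_obs(); return np.array(o['ee_pos']),Ro.from_euler('xyz',o['tcp_rot'],degrees=True).as_matrix()
def target(x,z,S,y=0):
    "TCP in clamp mm, tool x along bail at slope S"
    p=vv()[:3]; a=p[2]; C=Ro.from_euler('z',a).as_matrix()
    R=C@np.array([[np.cos(S),0,-np.sin(S)],[0,-1,0],[-np.sin(S),0,-np.cos(S)]])
    return W(p,[x,y,z])[0],R
def delta(t,c=None):
    P,R=cmdpose() if c is None else c
    return Ro.from_matrix(R.T@t[1]).as_rotvec(), R.T@(t[0]-P)/.04
def rows(fn,n=8,c=None):
    "fn(i) -> target, i=1..n"
    for i in range(1,n+1):
        w,x=delta(fn(i),c); print(np.round(w,3).tolist(),np.round(x,3).tolist())
def apply(w,x):
    P,R=cmdpose(); r=(P+R@np.array(x)*.04, R@Ro.from_rotvec(w).as_matrix()); pickle.dump(r,open('cmd.pkl','wb')); rep()
def rep():
    o=bot.get_obs(); p=vv()[:3]; P,R=cmdpose(); a=p[2]; C=Ro.from_euler('z',a).as_matrix()
    e=lambda q:(C.T@(np.array(q)-[p[0],p[1],0])*1000).round(1)
    print('t',round(o['time'],2),'clamp TCP meas',e(o['ee_pos']),'cmd',e(P),'rotmeas',np.round(o['tcp_rot'],1),'cmdrot',np.round(Ro.from_matrix(R).as_euler('xyz',degrees=True),1),
     'F clamp',np.round(C.T@o['wrist_force'],1),'T',np.round(C.T@o['torque'],2),'op',round(o['opening'],4),'q',np.round(o['q'],0))
def bt(L,S,v=0,u=119,y=0): q=bailp(L,S,u,v); return target(q[0],q[1],S,y)
E
python3 - <<'E'
from h import *
rep(); L=vv()[3]; S=L-3.25
t=bt(L,S,65); print(t); print(delta(t))
E
```

```text
t 1.0 clamp TCP meas [-199.6 -536.8  200.8] cmd [-199.6 -536.8  200.8] rotmeas [180.    0.   20.8] cmdrot [180.    0.   20.8] F clamp [ 0.9 -0.7 -1. ] T [ 0.02 -0.01 -0.03] op 0.0851 q [-69.   5.  10.  95.  -0.  90.]
(array([ 0.59232481, -0.09411528,  0.2477312 ]), array([[ 0.70303351, -0.36844664,  0.60826883],
       [-0.27863243, -0.9296489 , -0.24107446],
       [ 0.65429952,  0.        , -0.75623551]]))
(array([-0.26373865,  0.67985822,  0.70793164]), array([13.00909432, -6.29420069, -1.173413  ]))
```

>>> step_arm:
  dr:
    - [-0.02,0.05,0.05]
    - [-0.04,0.1,0.1]
    - [-0.06,0.15,0.15]
    - [-0.09,0.22,0.23]
    - [-0.12,0.31,0.32]
    - [-0.15,0.38,0.4]
    - [-0.17,0.43,0.45]
    - [-0.17,0.43,0.45]
  xyz:
    - [0.5,-0.2,-0.3]
    - [1.3,-0.6,-0.6]
    - [2.3,-1.1,-0.9]
    - [3.3,-1.6,-1.2]
    - [4.3,-2.1,-1.4]
    - [5.3,-2.6,-1.6]
    - [6.3,-3.0,-1.7]
    - [7.0,-3.4,-1.8]
  gripper: [0.5,0.5,0.5,0.5,0.5,0.5,0.5,0.5]
  squeeze: 40

```text
time: 1.8
ee_pos: [0.4091, -0.2858, 0.2735]
tcp_rot: [175.8, -26.2, -4.6]
wrist_force: [0.6, -1.1, 0.3]
opening: 0.0427
```

Run:
```python
from h import *
rep(); L=vv()[3]; S=L-3.25
apply([-0.17,0.43,0.45],[7.0,-3.4,-1.8])
print(delta(bt(L,S,65)))
```

```text
t 1.8 clamp TCP meas [ -84.9 -245.7  273.5] cmd [ -84.9 -245.7  273.5] rotmeas [175.8 -26.2  -4.6] cmdrot [175.8 -26.2  -4.6] F clamp [ 1.  -0.8  0.3] T [-0.09  0.31 -0.01] op 0.0427 q [-43. -26. -13.  79.  12. 145.]
t 1.8 clamp TCP meas [ -84.9 -245.7  273.5] cmd [ 88.1 -45.5 452.5] rotmeas [175.8 -26.2  -4.6] cmdrot [-172.3  -50.8  -38.4] F clamp [ 1.  -0.8  0.3] T [-0.09  0.31 -0.01] op 0.0427 q [-43. -26. -13.  79.  12. 145.]
(array([ 0.07730358, -0.18584216, -0.19190165]), array([-5.28464487, -0.33815984,  1.67976473]))
```

```bash
python3 - <<'E'
s=open('h.py').read()
s=s.replace("R=C@np.array([[np.cos(S),0,-np.sin(S)],[0,-1,0],[-np.sin(S),0,-np.cos(S)]])","R=C@np.array([[-np.cos(S),0,-np.sin(S)],[0,1,0],[np.sin(S),0,-np.cos(S)]])")
open('h.py','w').write(s)
E
rm cmd.pkl
python3 - <<'E'
from h import *
L=vv()[3]; S=L-3.25
t=bt(L,S,65);print(delta(t)); print(delta(bt(L,S,100)))
E
```

```text
(array([-0.35471719, -0.13356816, -2.86014117]), array([ 3.46890003, -5.30720697,  2.04152672]))
(array([-0.35471719, -0.13356816, -2.86014117]), array([ 3.26937157, -5.41349446,  1.19623603]))
```

>>> step_arm:
  dr:
    - [-0.015,-0.006,-0.14]
    - [-0.035,-0.013,-0.28]
    - [-0.05,-0.02,-0.42]
    - [-0.07,-0.026,-0.56]
    - [-0.087,-0.033,-0.7]
    - [-0.104,-0.04,-0.84]
    - [-0.12,-0.045,-0.98]
    - [-0.14,-0.053,-1.12]
  xyz:
    - [0.1,-0.2,0.0]
    - [0.3,-0.5,0.1]
    - [0.5,-0.8,0.2]
    - [0.7,-1.1,0.25]
    - [0.9,-1.4,0.3]
    - [1.1,-1.8,0.4]
    - [1.3,-2.1,0.45]
    - [1.4,-2.3,0.5]
  gripper: [0.5,0.5,0.5,0.5,0.5,0.5,0.5,0.5]

```text
time: 2.6
ee_pos: [0.4781, -0.2017, 0.2736]
tcp_rot: [150.0, -1.6, 57.8]
wrist_force: [0.6, -0.3, -0.8]
opening: 0.043
```

Run:
```python
from h import *
L=vv()[3]; S=L-3.25
rep();print(delta(bt(L,S,100)))
```

```text
t 2.6 clamp TCP meas [ -51.7 -142.1  273.6] cmd [ -51.7 -142.1  273.6] rotmeas [150.   -1.6  57.8] cmdrot [150.   -1.6  57.8] F clamp [ 0.7 -0.1 -0.8] T [ 0.03  0.5  -0.01] op 0.043 q [-20. -30. -17.  73.  -5. 101.]
(array([-0.21755932, -0.08304466, -1.73140677]), array([3.69029778, 0.32025766, 0.28947796]))
```

>>> step_arm:
  dr:
    - [-0.017,-0.007,-0.14]
    - [-0.035,-0.013,-0.28]
    - [-0.052,-0.02,-0.42]
    - [-0.07,-0.027,-0.56]
    - [-0.087,-0.033,-0.7]
    - [-0.104,-0.04,-0.84]
    - [-0.123,-0.047,-0.98]
    - [-0.14,-0.053,-1.12]
  xyz:
    - [0.2,0.0,0.0]
    - [0.6,0.05,0.05]
    - [1.1,0.1,0.1]
    - [1.6,0.15,0.15]
    - [2.1,0.2,0.2]
    - [2.6,0.25,0.2]
    - [3.1,0.3,0.25]
    - [3.5,0.32,0.29]
  gripper: [0.5,0.5,0.5,0.5,0.5,0.5,0.5,0.5]

```text
time: 3.4
ee_pos: [0.5676, -0.0924, 0.2742]
tcp_rot: [158.3, 32.1, 115.7]
wrist_force: [0.2, 0.3, 0.2]
opening: 0.0429
```

Run:
```python
from h import *
L=vv()[3]; S=L-3.25
rep();print(delta(bt(L,S,80)))
```

```text
t 3.4 clamp TCP meas [ -8.8  -7.5 274.2] cmd [ -8.8  -7.5 274.2] rotmeas [158.3  32.1 115.7] cmdrot [158.3  32.1 115.7] F clamp [0.1 0.3 0.2] T [ 0.03  0.55 -0.03] op 0.0429 q [ -0. -28. -20.  63. -16.  52.]
(array([-0.07690174, -0.03040799, -0.61154529]), array([0.09349484, 0.20338659, 0.49741211]))
```

>>> step_arm:
  dr:
    - [-0.017,-0.007,-0.14]
    - [-0.034,-0.013,-0.27]
    - [-0.05,-0.02,-0.4]
    - [-0.065,-0.026,-0.52]
    - [-0.077,-0.03,-0.612]
    - [-0.077,-0.03,-0.612]
    - [-0.077,-0.03,-0.612]
    - [-0.077,-0.03,-0.612]
  xyz:
    - [0.02,0.03,0.0]
    - [0.04,0.08,0.1]
    - [0.06,0.14,0.2]
    - [0.08,0.18,0.35]
    - [0.093,0.203,0.497]
    - [0.093,0.203,0.497]
    - [0.093,0.203,0.497]
    - [0.093,0.203,0.497]
  gripper: [0.5,0.5,0.5,0.5,0.5,0.5,0.5,0.5]

```text
time: 4.2
ee_pos: [0.5827, -0.0916, 0.2596]
tcp_rot: [179.7, 40.8, 157.8]
wrist_force: [-0.4, -0.5, 0.5]
opening: 0.0429
```

Run:
```python
from h import *
L,off=vv()[3:]; S=L-3.25; p=vv()[:3]
rep();print(delta(bt(L,S,80)))
c=shot('top','t1.png'); s=shot('scene','s1.png')
draw(c,p,L,S,off,'ft1.png',(255,125,335,210),7); draw(s,p,L,S,off,'fs1.png',(190,120,270,205),7)
```

```text
t 4.2 clamp TCP meas [  4.9  -1.2 259.6] cmd [  4.9  -1.2 259.6] rotmeas [179.7  40.8 157.8] cmdrot [179.7  40.8 157.8] F clamp [-0.1 -0.6  0.5] T [-0.01  0.57  0.01] op 0.0429 q [ -2. -30. -25.  57. -13.  15.]
(array([-0.00111793, -0.00042029, -0.00799166]), array([0.00694926, 0.03016763, 0.01006703]))
```

View pics/ft1.png

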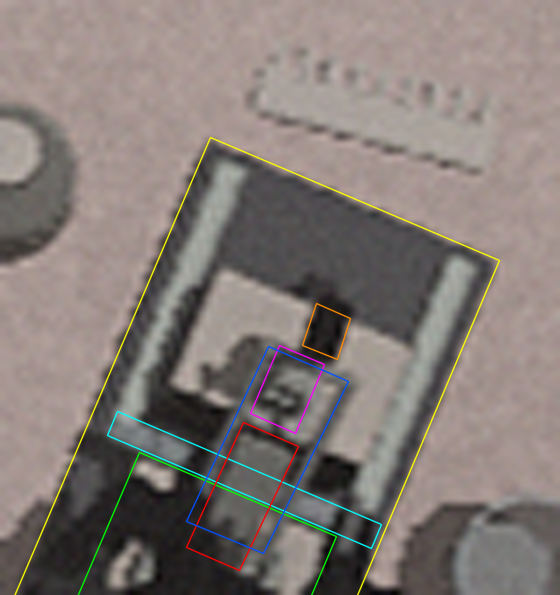

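View pics/fs1.png

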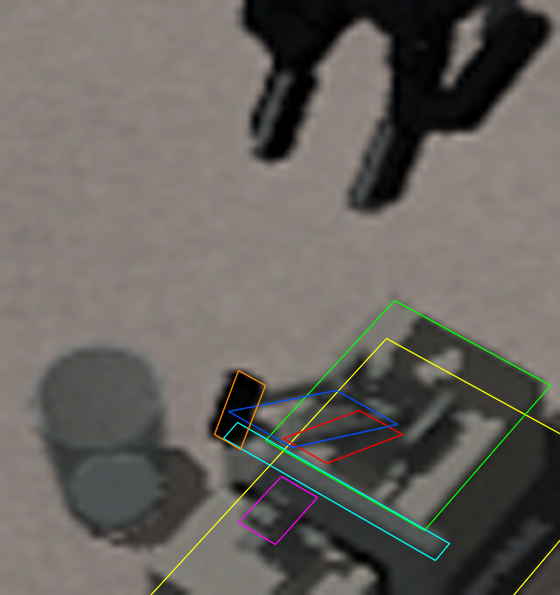

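Run:
```python
from h import *
c=pickle.load(open('pics/top1.png.pkl','rb')) if 0 else pickle.load(open('pics/t1.png.pkl','rb')); s=pickle.load(open('pics/s1.png.pkl','rb'))
P,R=cmdpose()
for q,n,(u0,v0,u1,v1) in((c,'a',(265,150,335,230)),(s,'b',(205,120,275,190))):
    im=cv2.resize(q['image'][v0:v1,u0:u1,::-1],None,fx=8,fy=8,interpolation=cv2.INTER_CUBIC); im=cv2.convertScaleAbs(im,alpha=1.7)
    for h in (.0215,):
      for b in(0,.007):
        for sg in(-1,1):
          for dx in (-.011,.011):
            uv=proj(q,P+R@[dx,sg*h,-b])[0]; cv2.circle(im,tuple(((uv-[u0,v0]+.5)*8).astype(int)),3,(0,0,255) if b==0 else (0,255,0),1)
    cv2.imwrite('pics/'+n+'1.png',im)
```

```text
(no output)
```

View pics/a1.png

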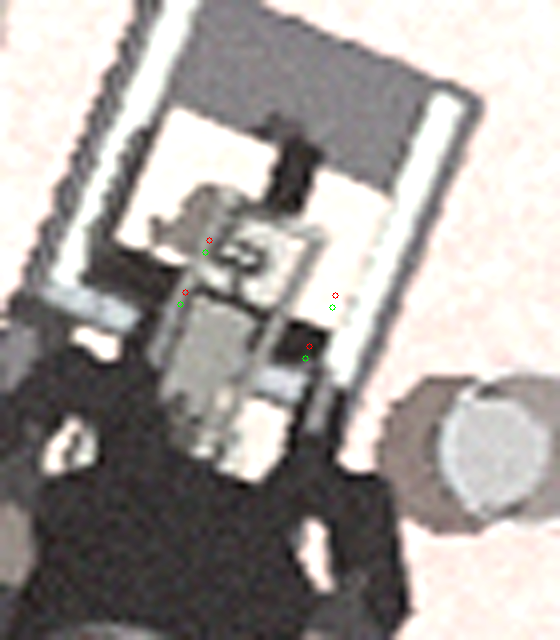

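View pics/b1.png

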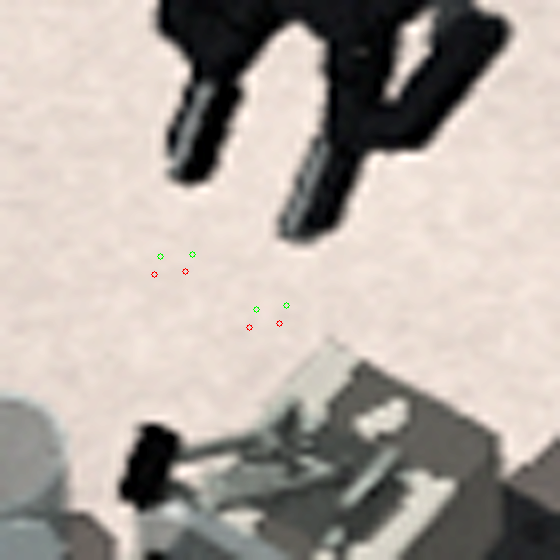

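Run:
```python
from h import *
s=pickle.load(open('pics/scene0.png.pkl','rb'))
P=np.array([.1951,-.5140,.2001]);R=Ro.from_euler('xyz',[180,0,20.8],degrees=True).as_matrix()
u0,v0,u1,v1=105,0,175,70
im=cv2.resize(s['image'][v0:v1,u0:u1,::-1],None,fx=8,fy=8,interpolation=cv2.INTER_CUBIC); im=cv2.convertScaleAbs(im,alpha=1.7)
for b,col in((0,(0,0,255)),(.013,(0,255,0)),(.03,(255,0,0)),(.073,(255,0,255))):
  for sg in(-1,1):
    uv=proj(s,P+R@[0,sg*.0425,-b])[0]; cv2.circle(im,tuple(((uv-[u0,v0]+.5)*8).astype(int)),3,col,1)
cv2.imwrite('pics/c0.png',im)
print(proj(s,[[0,0,0],[0.577,-.088,.015]]))
```

```text
[[297.7853208   92.59747135]
 [237.9742061  203.4940642 ]]
```

View pics/c0.png

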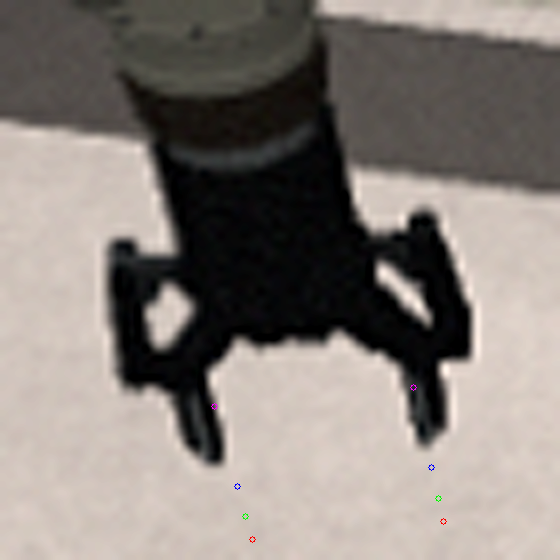

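Run:
```python
from h import *
s=pickle.load(open('pics/top0.png.pkl','rb'))
P=np.array([.1951,-.5140,.2001]);R=Ro.from_euler('xyz',[180,0,20.8],degrees=True).as_matrix()
u0,v0,u1,v1=432,314,512,384
im=cv2.resize(s['image'][v0:v1,u0:u1,::-1],None,fx=8,fy=8,interpolation=cv2.INTER_CUBIC); im=cv2.convertScaleAbs(im,alpha=2.5)
for b,col in((0,(0,0,255)),(.013,(0,255,0)),(.046,(255,0,0)),(.073,(255,0,255))):
  for sg in(-1,1):
    uv=proj(s,P+R@[0,sg*.0425,-b])[0]; cv2.circle(im,tuple(((uv-[u0,v0]+.5)*8).astype(int)),3,col,1)
cv2.imwrite('pics/d0.png',im)
```

```text
(no output)
```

View pics/d0.png

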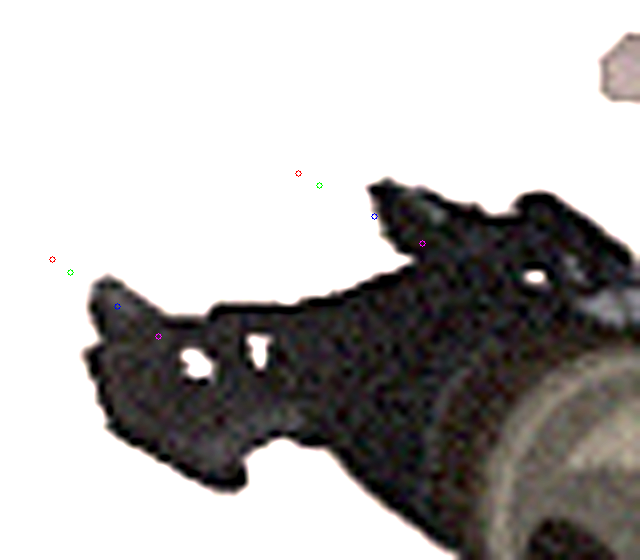

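```bash
cat >> h.py <<'E'
def tri(c1,u1,c2,u2):
    o1,d1=ray(c1,u1);o2,d2=ray(c2,u2);d1=d1/np.linalg.norm(d1);d2=d2/np.linalg.norm(d2)
    A=np.c_[d1,-d2];t=np.linalg.lstsq(A,o2-o1,rcond=None)[0];a=o1+d1*t[0];b=o2+d2*t[1];return (a+b)/2,np.linalg.norm(a-b)
E
python3 - <<'E'
from h import *
t=pickle.load(open('pics/top0.png.pkl','rb'));s=pickle.load(open('pics/scene0.png.pkl','rb'))
A,e=tri(t,np.array([244,235])/8+[432,314]-.5,s,np.array([320,450])/8+[105,0]-.5); print(A,e)
R=Ro.from_euler('xyz',[180,0,20.8],degrees=True).as_matrix();print(R.T@(A-[.1951,-.5140,.2001]))
A,e=tri(t,np.array([105,280])/8+[432,314]-.5,s,np.array([210,462])/8+[105,0]-.5); print(A,e)
A,e=tri(t,np.array([383,182])/8+[432,314]-.5,s,np.array([430,442])/8+[105,0]-.5); print(A,e)
# later pose
t=pickle.load(open('pics/t1.png.pkl','rb'));s=pickle.load(open('pics/s1.png.pkl','rb'));P,R=cmdpose()
A,e=tri(t,np.array([243,375])/8+[265,150]-.5,s,np.array([245,208])/8+[205,120]-.5); print(A,e,R.T@(A-P))
for z in(-.03,-.04,-.05): print(z,proj(t,P+R@[0,0,z]),proj(s,P+R@[0,0,z]))
E
```

```text
[ 0.20524604 -0.51088881  0.25290445] 0.001629014531563255
[ 0.01058958  0.00069451 -0.05280445]
[ 0.18848997 -0.52909446  0.21951513] 0.08931712079080309
[ 0.23949278 -0.47700082  0.3106237 ] 0.0796567121542639
[ 0.55633103 -0.08591079  0.28084573] 0.002203492655931545 [ 0.00615706 -0.00457019 -0.03358078]
-0.03 [[294.78933751 192.92302226]] [[235.26529773 147.42382804]]
-0.04 [[294.02833422 195.2243907 ]] [[236.49181311 144.24962867]]
-0.05 [[293.25558739 197.561419  ]] [[237.7235801  141.06212136]]
```

>>> step_arm:
  dr:
    - [0,0,0]
    - [0,0,0]
    - [0,0,0]
    - [0,0,0]
    - [0,0,0]
    - [0,0,0]
    - [0,0,0]
    - [0,0,0]
  xyz:
    - [0,0,0]
    - [0,0,0]
    - [0,0,0]
    - [0,0,0]
    - [0,0,0]
    - [0,0,0]
    - [0,0,0]
    - [0,0,0]
  gripper: [0.17,0.17,0.17,0.17,0.17,0.17,0.17,0.17]

```text
time: 5.1
ee_pos: [0.5827, -0.0916, 0.2591]
tcp_rot: [179.8, 40.8, 157.9]
wrist_force: [0.5, -0.5, 0.8]
opening: 0.0146
```

Run:
```python
from h import *
rep()
c=shot('top','t2.png'); s=shot('scene','s2.png')
P,R=cmdpose()
for q,n,(u0,v0,u1,v1) in((c,'a',(265,150,335,230)),(s,'b',(205,120,275,190))):
    im=cv2.resize(q['image'][v0:v1,u0:u1,::-1],None,fx=8,fy=8,interpolation=cv2.INTER_CUBIC); im=cv2.convertScaleAbs(im,alpha=2.5,beta=10)
    for b in np.arange(0,.075,.01):
        for sg in(-1,1):
            uv=proj(q,P+R@[0,sg*.007,-b])[0]; cv2.circle(im,tuple(((uv-[u0,v0]+.5)*8).astype(int)),2,(0,0,255) if b==0 else (0,200,0),1)
    cv2.imwrite('pics/'+n+'2.png',im)
```

```text
t 5.1 clamp TCP meas [  5.   -1.2 259.1] cmd [  5.   -1.2 259.1] rotmeas [179.8  40.8 157.9] cmdrot [179.8  40.8 157.9] F clamp [ 0.6 -0.3  0.8] T [-0.04  0.54  0.05] op 0.0146 q [ -2. -30. -25.  57. -13.  15.]
```

View pics/a2.png

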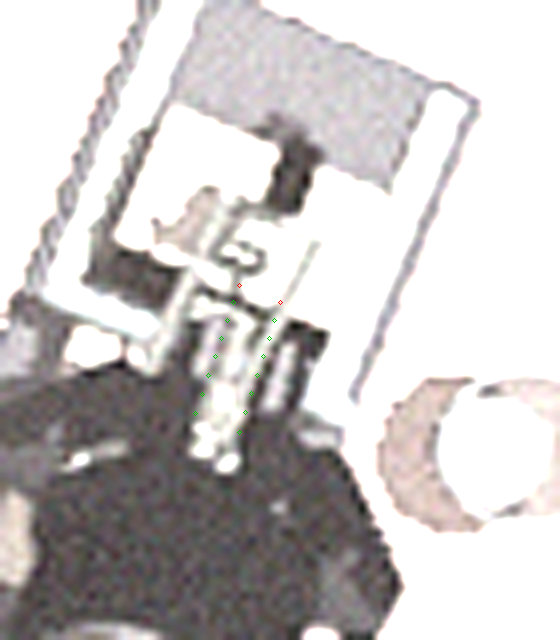

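View pics/b2.png

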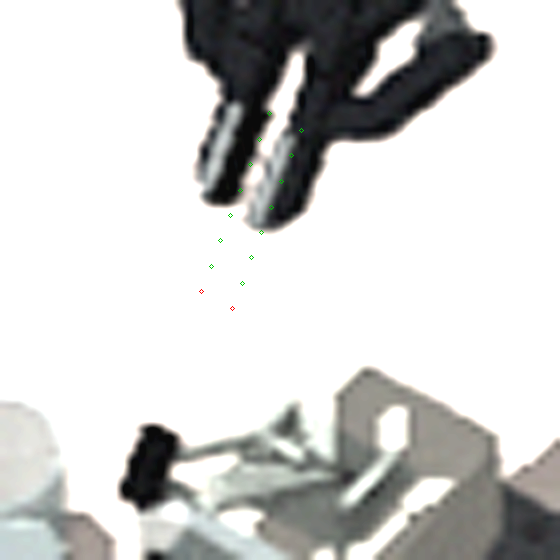

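```bash
python3 - <<'E'
s=open('h.py').read()
s=s.replace("    return W(p,[x,y,z])[0],R\n","    return W(p,[x,y,z])[0]+R@np.array([0,0,D]),R\n").replace("import os\n","import os\nD=.032\n",1)
s=s.replace("e(o['ee_pos'])","e(np.array(o['ee_pos'])-Ro.from_euler('xyz',o['tcp_rot'],degrees=True).as_matrix()@[0,0,D])").replace("e(P)","e(P-R@[0,0,D])")
open('h.py','w').write(s)
E
python3 - <<'E'
from h import *
L=vv()[3]; S=L-3.25
rep();print(delta(bt(L,S,38))); print(bailp(L,S,119,38))
E
```

```text
t 5.2 clamp TCP meas [-16.   -1.2 283.3] cmd [-16.   -1.2 283.3] rotmeas [179.8  40.8 157.9] cmdrot [179.8  40.8 157.9] F clamp [ 0.5 -0.8  0.7] T [ 0.03  0.56 -0.01] op 0.0142 q [ -2. -30. -25.  57. -13.  15.]
(array([-0.00095711, -0.00079608, -0.00574995]), array([-0.00276172,  0.03208833,  1.85019356]))
[ 32.48511632 227.31283959]
```

>>> step_arm:
  dr:
    - [0,0,-0.006]
    - [0,0,-0.006]
    - [0,0,-0.006]
    - [0,0,-0.006]
    - [0,0,-0.006]
    - [0,0,-0.006]
    - [0,0,-0.006]
    - [0,0,-0.006]
  xyz:
    - [0,0.01,0.2]
    - [0,0.03,0.5]
    - [0,0.03,0.9]
    - [0,0.03,1.3]
    - [0,0.03,1.6]
    - [0,0.03,1.8]
    - [0,0.03,1.85]
    - [0,0.03,1.85]
  gripper: [0.4,0.4,0.4,0.4,0.4,0.4,0.4,0.4]

```text
time: 6.0
ee_pos: [0.6281, -0.1085, 0.2028]
tcp_rot: [-179.9, 40.8, 158.4]
wrist_force: [0.4, 0.1, 1.0]
opening: 0.0342
```

```bash
cat > look.py <<'E'
import sys
from h import *
n=sys.argv[1]; ct=list(map(int,sys.argv[2].split(','))) if len(sys.argv)>2 else [265,150,335,220]; cs=list(map(int,sys.argv[3].split(','))) if len(sys.argv)>3 else [195,130,265,200]
rep(); ims=[]
for nm,(u0,v0,u1,v1) in(('top',ct),('scene',cs)):
    q=shot(nm,nm+n+'.png'); im=cv2.resize(q['image'][v0:v1,u0:u1,::-1],(400,400*(v1-v0)//(u1-u0)),interpolation=cv2.INTER_CUBIC); k=400/(u1-u0)
    im=cv2.convertScaleAbs(im,alpha=1.8,beta=25); 
    for g in range(u0,u1,10): cv2.putText(im,str(g),(int((g-u0)*k),8),0,.3,(0,0,255))
    for g in range(v0,v1,10): cv2.putText(im,str(g),(0,int((g-v0)*k)),0,.3,(0,0,255))
    ims.append(im)
h=max(i.shape[0] for i in ims)
cv2.imwrite('pics/L'+n+'.png',np.hstack([cv2.copyMakeBorder(i,0,h-i.shape[0],0,0,0) for i in ims]))
E
python3 look.py 3
```

```text
t 6.0 clamp TCP meas [ 3.250e+01 -1.000e-01  2.271e+02] cmd [ 3.250e+01 -1.000e-01  2.271e+02] rotmeas [-179.9   40.8  158.4] cmdrot [-179.9   40.8  158.4] F clamp [0.4 0.2 1. ] T [0.04 0.61 0.01] op 0.0342 q [ -4. -24. -27.  48. -11.  13.]
```

View pics/L3.png

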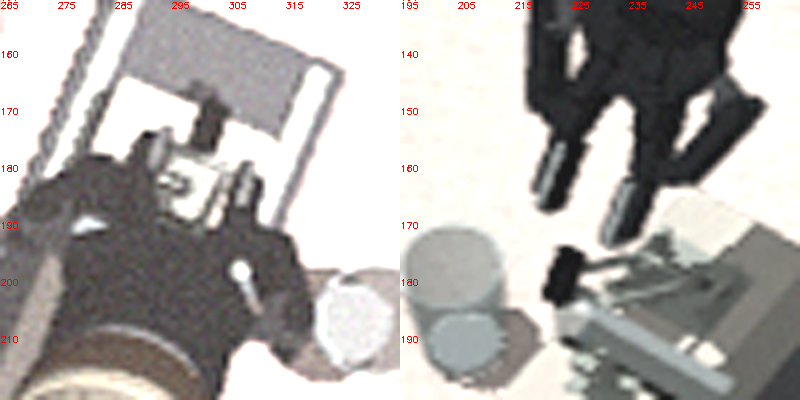

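>>> step_arm:
  dr:
    - [0,0,0]
    - [0,0,0]
    - [0,0,0]
    - [0,0,0]
    - [0,0,0]
    - [0,0,0]
    - [0,0,0]
    - [0,0,0]
  xyz:
    - [0,-0.08,0.0]
    - [0,-0.08,0.1]
    - [0,-0.08,0.25]
    - [0,-0.08,0.4]
    - [0,-0.08,0.55]
    - [0,-0.08,0.65]
    - [0,-0.08,0.7]
    - [0,-0.08,0.7]
  gripper: [0.4,0.4,0.4,0.4,0.4,0.4,0.4,0.4]

```text
time: 6.9
ee_pos: [0.6439, -0.1182, 0.1814]
tcp_rot: [-179.9, 40.8, 158.4]
wrist_force: [0.9, 0.4, -0.4]
opening: 0.0336
```

```bash
python3 look.py 4
```

```text
t 6.9 clamp TCP meas [ 50.8  -3.3 205.6] cmd [ 50.8  -3.3 205.6] rotmeas [-179.9   40.8  158.4] cmdrot [-179.9   40.8  158.4] F clamp [ 0.6  0.7 -0.4] T [-0.01  0.6   0.01] op 0.0336 q [ -5. -22. -28.  44. -11.  12.]
```

View pics/L4.png

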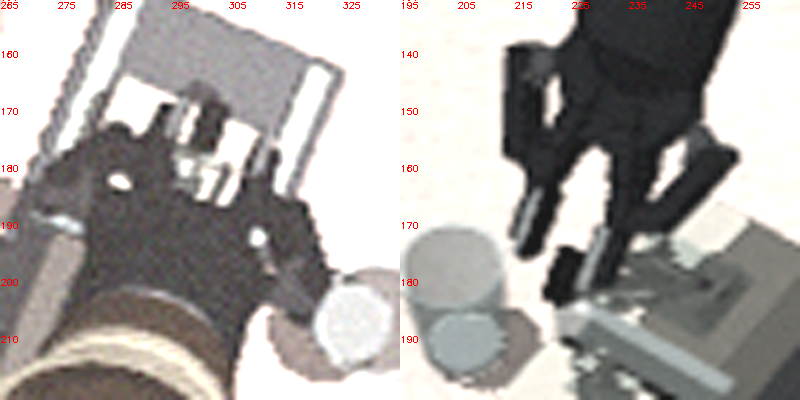

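>>> step_arm:
  dr:
    - [0,0,0]
    - [0,0,0]
    - [0,0,0]
    - [0,0,0]
    - [0,0,0]
    - [0,0,0]
    - [0,0,0]
    - [0,0,0]
  xyz:
    - [0,0.02,0.05]
    - [0,0.04,0.1]
    - [0,0.04,0.15]
    - [0,0.04,0.2]
    - [0,0.04,0.2]
    - [0,0.04,0.2]
    - [0,0.04,0.2]
    - [0,0.04,0.2]
  gripper: [0.4,0.4,0.35,0.3,0.3,0.3,0.3,0.3]

```text
time: 7.8
ee_pos: [0.6494, -0.1186, 0.1759]
tcp_rot: [-179.9, 40.8, 158.4]
wrist_force: [-0.5, 0.0, 0.2]
opening: 0.0257
```

```bash
python3 look.py 5 280,155,320,195 205,155,245,195
```

```text
t 7.8 clamp TCP meas [ 55.9  -1.7 200.1] cmd [ 55.9  -1.7 200.1] rotmeas [-179.9   40.8  158.4] cmdrot [-179.9   40.8  158.4] F clamp [-0.5 -0.2  0.2] T [ 0.02  0.57 -0.01] op 0.0257 q [ -5. -21. -28.  44. -11.  12.]
```

View pics/L5.png

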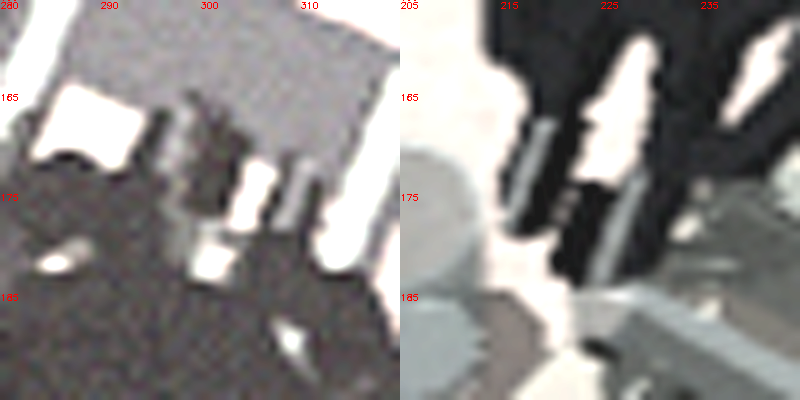

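>>> step_arm:
  dr:
    - [0,0,0]
    - [0,0,0]
    - [0,0,0]
    - [0,0,0]
    - [0,0,0]
    - [0,0,0]
    - [0,0,0]
    - [0,0,0]
  xyz:
    - [0,0.04,0]
    - [0,0.07,0]
    - [0,0.07,0]
    - [0,0.07,0]
    - [0,0.07,0]
    - [0,0.07,0]
    - [0,0.07,0]
    - [0,0.07,0]
  gripper: [0.3,0.3,0.25,0.2,0.15,0.1,0.05,0.05]
  squeeze: 30

```text
time: 8.7
ee_pos: [0.6504, -0.116, 0.1758]
tcp_rot: [-179.9, 40.8, 158.4]
wrist_force: [0.9, -0.2, 0.3]
opening: 0.0134
```

```bash
python3 look.py 6 280,155,320,195 205,155,245,195
```

```text
t 8.7 clamp TCP meas [ 55.9   1.1 200. ] cmd [ 55.9   1.1 200. ] rotmeas [-179.9   40.8  158.4] cmdrot [-179.9   40.8  158.4] F clamp [0.9 0.1 0.3] T [0.1  0.64 0.11] op 0.0134 q [ -5. -21. -28.  44. -11.  13.]
```

View pics/L6.png

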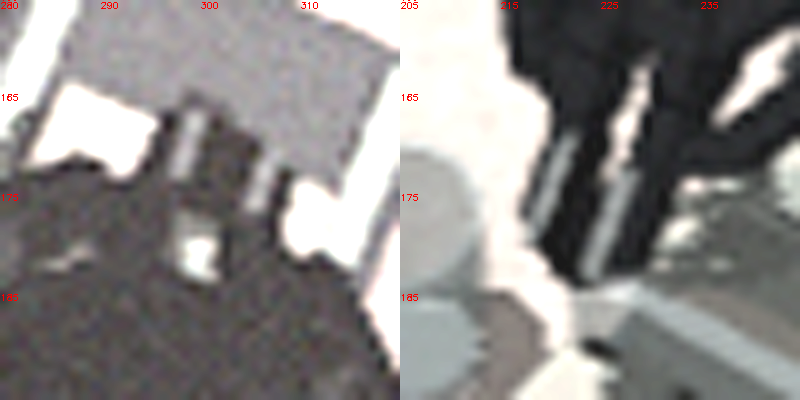

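```bash
cat >> h.py <<'E'
def setcmd(t): pickle.dump(t,open('cmd.pkl','wb'))
E
python3 - <<'E'
from h import *
L=vv()[3]; S0=L-3.25
print(pin(L))
setcmd(cmdpose())
for S in np.linspace(S0,.25,25)[1:]:
    w,x=delta(bt(L,S,2,119,1.1)); b=bailp(L,S,94,0); 
    #print(round(S,3),np.round(w,3),np.round(x,3),b.round(1))
ss=np.linspace(S0,.0,17)
rows(lambda i:bt(L,ss[i],2,119,1.1),8)
E
```

```text
[-32.64352732 120.71424777]
[-0.001, 0.044, 0.0] [0.032, 0.0, 0.132]
[-0.001, 0.088, 0.0] [0.074, 0.001, 0.262]
[-0.001, 0.133, 0.0] [0.122, 0.001, 0.39]
[-0.001, 0.177, 0.0] [0.176, 0.001, 0.516]
[-0.001, 0.222, 0.0] [0.235, 0.001, 0.639]
[-0.001, 0.267, 0.0] [0.299, 0.001, 0.76]
[-0.001, 0.311, 0.0] [0.369, 0.001, 0.877]
[-0.001, 0.356, 0.0] [0.444, 0.001, 0.992]
```

>>> step_arm:
  dr:
    - [0,0.044,0]
    - [0,0.088,0]
    - [0,0.133,0]
    - [0,0.177,0]
    - [0,0.222,0]
    - [0,0.267,0]
    - [0,0.311,0]
    - [0,0.356,0]
  xyz:
    - [0.032,0,0.132]
    - [0.074,0,0.262]
    - [0.122,0,0.39]
    - [0.176,0,0.516]
    - [0.235,0,0.639]
    - [0.299,0,0.76]
    - [0.369,0,0.877]
    - [0.444,0,0.992]
  gripper: [0.05,0.05,0.05,0.05,0.05,0.05,0.05,0.05]

```text
time: 9.6
ee_pos: [0.6618, -0.1205, 0.1335]
tcp_rot: [-179.9, 20.3, 158.4]
wrist_force: [0.4, 1.0, -2.5]
opening: 0.0133
```

Run:
```python
from h import *
apply([0,.356,0],[.444,0,.992])
L=vv()[3]; S0=L-3.25
ss=np.linspace(S0,.0,17)
rows(lambda i:bt(L,ss[i+8],2,119,1.1),8)
```

```text
t 9.6 clamp TCP meas [ 78.1   1.1 163.5] cmd [ 78.2   1.1 164.1] rotmeas [-179.9   20.3  158.4] cmdrot [-179.9   20.4  158.4] F clamp [-0.   1.1 -2.5] T [0.07 0.39 0.04] op 0.0133 q [-8. -0. -6. 65. -5. 13.]
[-0.001, 0.044, -0.0] [0.037, 0.002, 0.132]
[-0.001, 0.089, -0.0] [0.079, 0.002, 0.262]
[-0.001, 0.134, -0.0] [0.127, 0.002, 0.39]
[-0.001, 0.178, -0.0] [0.18, 0.002, 0.516]
[-0.001, 0.223, -0.0] [0.24, 0.002, 0.639]
[-0.001, 0.267, -0.0] [0.304, 0.002, 0.759]
[-0.001, 0.312, -0.0] [0.374, 0.002, 0.877]
[-0.001, 0.356, -0.0] [0.449, 0.002, 0.991]
```

>>> step_arm:
  dr:
    - [0,0.044,0]
    - [0,0.088,0]
    - [0,0.133,0]
    - [0,0.177,0]
    - [0,0.222,0]
    - [0,0.267,0]
    - [0,0.311,0]
    - [0,0.356,0]
  xyz:
    - [0.037,0,0.132]
    - [0.079,0,0.262]
    - [0.127,0,0.39]
    - [0.18,0,0.516]
    - [0.24,0,0.639]
    - [0.304,0,0.76]
    - [0.374,0,0.877]
    - [0.449,0,0.991]
  gripper: [0.05,0.05,0.05,0.05,0.05,0.05,0.05,0.05]

```text
time: 10.4
ee_pos: [0.6592, -0.1194, 0.09]
tcp_rot: [-179.9, -0.1, 158.4]
wrist_force: [0.3, 1.8, -2.1]
opening: 0.0129
```

```bash
python3 - <<'E'
from h import *
apply([0,.356,0],[.449,0,.991])
E
python3 look.py 7 265,150,325,210 200,155,260,215
```

```text
t 10.4 clamp TCP meas [ 86.4   1.1 122. ] cmd [ 86.3   1.  122.7] rotmeas [-1.799e+02 -1.000e-01  1.584e+02] cmdrot [-179.9    0.   158.4] F clamp [-0.4  1.7 -2.1] T [ 0.15 -0.15  0.07] op 0.0129 q [-10.  21.  17.  86.  -0.  11.]
t 10.4 clamp TCP meas [ 86.4   1.1 122. ] cmd [ 86.3   1.  122.7] rotmeas [-1.799e+02 -1.000e-01  1.584e+02] cmdrot [-179.9    0.   158.4] F clamp [-0.4  1.7 -2.1] T [ 0.15 -0.15  0.07] op 0.0129 q [-10.  21.  17.  86.  -0.  11.]
```

View pics/L7.png

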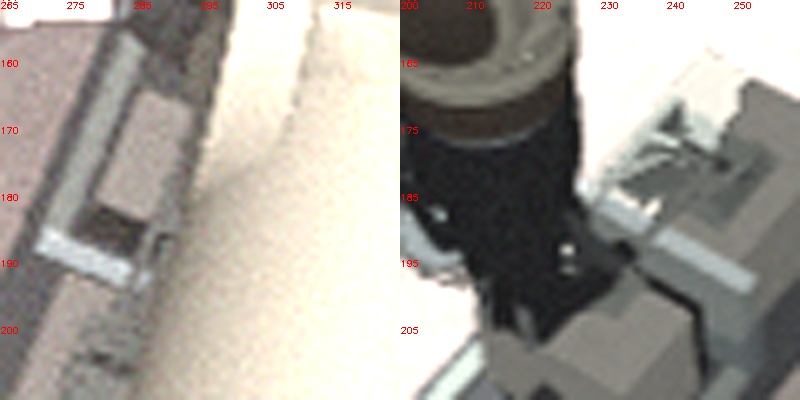

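Run:
```python
from h import *
print(pin(2.65),bailp(2.65,.235,94,0))
rows(lambda i:bt(2.537+.113*min(1,i/4),.235*i/8,2,119,1.1),8)
```

```text
[-30.94676025 119.21711829] [60.46958783 97.32987766]
[-0.001, 0.03, -0.0] [0.012, 0.002, 0.096]
[-0.001, 0.059, -0.0] [0.027, 0.003, 0.192]
[-0.001, 0.089, -0.0] [0.045, 0.003, 0.287]
[-0.001, 0.118, -0.0] [0.066, 0.003, 0.381]
[-0.001, 0.147, -0.0] [0.1, 0.003, 0.465]
[-0.001, 0.177, -0.0] [0.135, 0.003, 0.548]
[-0.001, 0.206, -0.001] [0.174, 0.003, 0.629]
[-0.001, 0.235, -0.001] [0.214, 0.003, 0.71]
```

>>> step_arm:
  dr:
    - [0,0.015,0]
    - [0,0.03,0]
    - [0,0.045,0]
    - [0,0.06,0]
    - [0,0.075,0]
    - [0,0.09,0]
    - [0,0.105,0]
    - [0,0.118,0]
  xyz:
    - [0.006,0,0.048]
    - [0.012,0,0.096]
    - [0.02,0,0.144]
    - [0.027,0,0.192]
    - [0.036,0,0.24]
    - [0.045,0,0.287]
    - [0.055,0,0.335]
    - [0.066,0,0.381]
  gripper: [0.05,0.05,0.05,0.05,0.05,0.05,0.05,0.05]

```text
time: 11.3
ee_pos: [0.6567, -0.1186, 0.0752]
tcp_rot: [-179.9, -6.8, 158.3]
wrist_force: [-2.2, 2.0, -1.6]
opening: 0.0136
```

Run:
```python
from h import *
apply([0,.118,0],[.066,0,.381])
rows(lambda i:bt(2.65,.118+.117*i/8,2,119,1.1),8)
```

```text
t 11.3 clamp TCP meas [ 87.5   1.  107. ] cmd [ 87.5   1.  107.3] rotmeas [-179.9   -6.8  158.3] cmdrot [-179.9   -6.7  158.4] F clamp [-2.8  1.1 -1.6] T [ 0.33  0.05 -0.06] op 0.0136 q [-11.  29.  25.  93.   1.  11.]
[-0.001, 0.015, -0.001] [0.012, 0.003, 0.045]
[-0.001, 0.03, -0.001] [0.024, 0.003, 0.088]
[-0.001, 0.044, -0.001] [0.036, 0.003, 0.132]
[-0.001, 0.059, -0.001] [0.05, 0.003, 0.174]
[-0.001, 0.074, -0.001] [0.063, 0.003, 0.217]
[-0.001, 0.088, -0.001] [0.078, 0.003, 0.26]
[-0.001, 0.103, -0.001] [0.093, 0.003, 0.302]
[-0.001, 0.117, -0.001] [0.109, 0.003, 0.344]
```

>>> step_arm:
  dr:
    - [0,0.015,0]
    - [0,0.03,0]
    - [0,0.044,0]
    - [0,0.059,0]
    - [0,0.074,0]
    - [0,0.088,0]
    - [0,0.103,0]
    - [0,0.117,0]
  xyz:
    - [0.012,0,0.045]
    - [0.024,0,0.088]
    - [0.036,0,0.132]
    - [0.05,0,0.174]
    - [0.063,0,0.217]
    - [0.078,0,0.26]
    - [0.093,0,0.302]
    - [0.109,0,0.344]
  gripper: [0.05,0.05,0.05,0.05,0.05,0.05,0.05,0.05]

```text
time: 12.1
ee_pos: [0.6514, -0.1165, 0.0622]
tcp_rot: [-179.9, -13.5, 158.3]
wrist_force: [2.8, 1.4, -2.1]
opening: 0.0133
```

```bash
python3 - <<'E'
from h import *
apply([0,.117,0],[.109,0,.344])
from scipy.optimize import fsolve
for bx in (60.5,56,52,48,46,44,42,40,38,36,34):
    r=fsolve(lambda q:bailp(q[0],q[1],94,0)-[bx,97.5],[2.,.25]); print(bx,r.round(3))
E
python3 look.py 8 265,140,345,220 200,155,260,215
```

```text
t 12.1 clamp TCP meas [85.5  1.  93.3] cmd [85.2  1.  93.5] rotmeas [-179.9  -13.5  158.3] cmdrot [-179.9  -13.4  158.3] F clamp [ 2.1  2.3 -2.1] T [ 0.28 -0.81 -0.03] op 0.0133 q [-11.  36.  33. 100.   2.  10.]
60.5 [2.649 0.233]
56 [2.411 0.265]
52 [2.215 0.284]
48 [2.023 0.294]
46 [1.925 0.296]
44 [1.826 0.297]
42 [1.722 0.294]
40 [1.613 0.289]
38 [1.497 0.281]
36 [1.369 0.27 ]
34 [1.225 0.252]
t 12.1 clamp TCP meas [85.5  1.  93.3] cmd [85.2  1.  93.5] rotmeas [-179.9  -13.5  158.3] cmdrot [-179.9  -13.4  158.3] F clamp [ 2.1  2.3 -2.1] T [ 0.28 -0.81 -0.03] op 0.0133 q [-11.  36.  33. 100.   2.  10.]
```

View pics/L8.png

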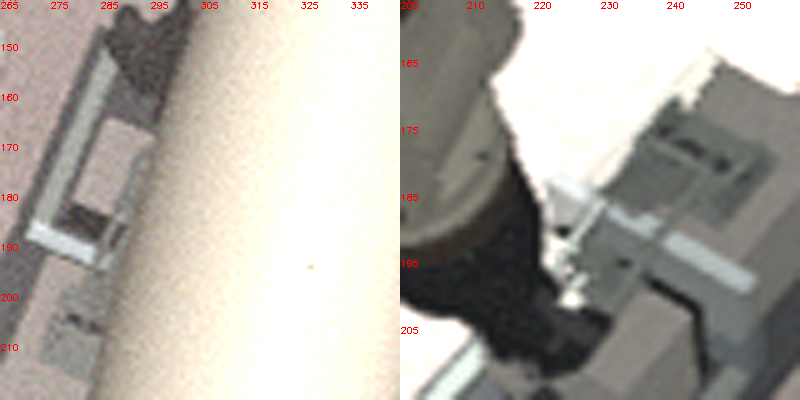

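```bash
cat >> h.py <<'E'
from scipy.optimize import fsolve
def LS(bx,bz): return fsolve(lambda q:bailp(q[0],q[1],94,0)-[bx,bz],[2.,.25])
def barT(bx,bz,y=1.0): 
    L,S=LS(bx,bz); return bt(L,S,2,119,y)
E
python3 - <<'E'
from h import *
rows(lambda i:barT(60.5-14.5*i/8,97.5),8)
E
```

```text
[-0.001, 0.013, -0.001] [0.054, 0.0, 0.014]
[-0.001, 0.025, -0.001] [0.107, 0.0, 0.032]
[-0.001, 0.036, -0.001] [0.159, 0.0, 0.049]
[-0.001, 0.044, -0.001] [0.21, 0.0, 0.064]
[-0.001, 0.051, -0.001] [0.259, 0.0, 0.079]
[-0.001, 0.056, -0.001] [0.307, 0.0, 0.092]
[-0.001, 0.06, -0.001] [0.354, 0.0, 0.105]
[-0.001, 0.062, -0.001] [0.4, 0.0, 0.117]
```

>>> step_arm:
  dr:
    - [0,0.013,0]
    - [0,0.025,0]
    - [0,0.036,0]
    - [0,0.044,0]
    - [0,0.051,0]
    - [0,0.056,0]
    - [0,0.06,0]
    - [0,0.062,0]
  xyz:
    - [0.054,0,0.014]
    - [0.107,0,0.032]
    - [0.159,0,0.049]
    - [0.21,0,0.064]
    - [0.259,0,0.079]
    - [0.307,0,0.092]
    - [0.354,0,0.105]
    - [0.4,0,0.117]
  gripper: [0.05,0.05,0.05,0.05,0.05,0.05,0.05,0.05]

```text
time: 13.0
ee_pos: [0.637, -0.1108, 0.0619]
tcp_rot: [-180.0, -16.8, 158.3]
wrist_force: [9.2, -1.0, -0.7]
opening: 0.0134
```

Run:
```python
from h import *
apply([0,.062,0],[.4,0,.117])
rows(lambda i:barT(46-3*i/8,97.5),8)
```

```text
t 13.0 clamp TCP meas [71.8  1.  92.5] cmd [70.5  1.  92.1] rotmeas [-180.   -16.8  158.3] cmdrot [-179.9  -17.   158.3] F clamp [ 8.9  2.5 -0.7] T [ 0.3  -1.9  -0.02] op 0.0134 q [-11.  38.  35. 104.   3.  10.]
[-0.001, 0.0, -0.001] [0.009, 0.0, 0.003]
[-0.001, 0.0, -0.001] [0.018, 0.0, 0.005]
[-0.001, 0.0, -0.001] [0.027, 0.0, 0.008]
[-0.001, 0.0, -0.001] [0.036, 0.0, 0.011]
[-0.001, 0.0, -0.001] [0.045, 0.0, 0.014]
[-0.001, -0.0, -0.001] [0.053, 0.0, 0.016]
[-0.001, -0.0, -0.001] [0.062, 0.0, 0.019]
[-0.001, -0.001, -0.001] [0.071, 0.0, 0.021]
```

Run:
```python
from h import *
rep(); s=shot('scene','s9.png'); c=shot('top','t9.png'); p=vv()[:3]; off=vv()[4]
s['image']=cv2.convertScaleAbs(s['image'],alpha=1.8,beta=20);c['image']=cv2.convertScaleAbs(c['image'],alpha=1.8,beta=20)
L,S=LS(47,97.5); draw(s,p,L,S,off,'fs9.png',(195,135,275,215),9)
cv2.imwrite('pics/fs9n.png',cv2.resize(s['image'][135:215,195:275,::-1],None,fx=7,fy=7,interpolation=cv2.INTER_CUBIC))
draw(c,p,L,S,off,'ft9.png',(255,145,335,225),7)
```

```text
t 13.0 clamp TCP meas [71.8  1.  92.5] cmd [70.5  1.  92.1] rotmeas [-180.   -16.8  158.3] cmdrot [-179.9  -17.   158.3] F clamp [ 8.9  2.5 -0.7] T [ 0.3  -1.9  -0.02] op 0.0134 q [-11.  38.  35. 104.   3.  10.]
```

View pics/fs9n.png

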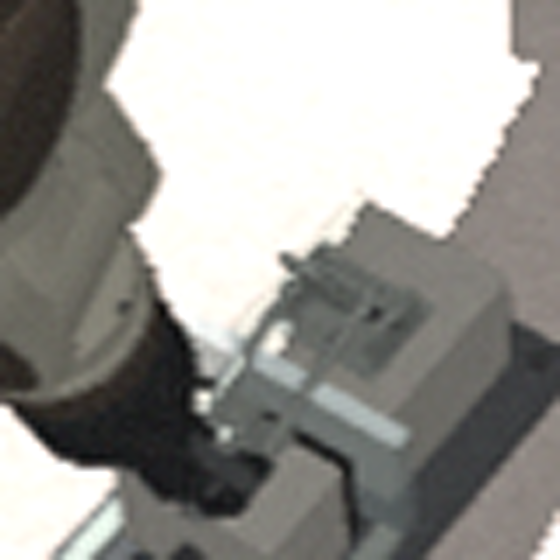

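View pics/fs9.png

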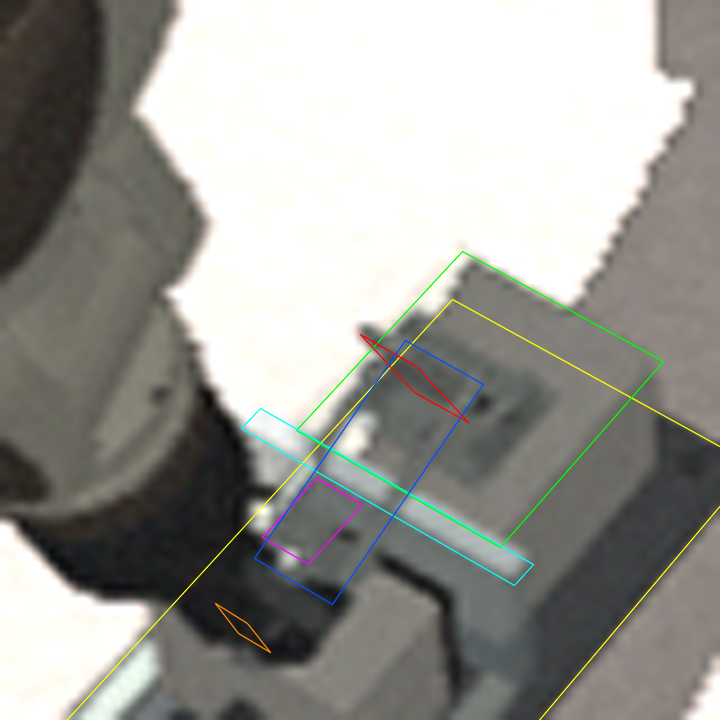

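View pics/ft9.png

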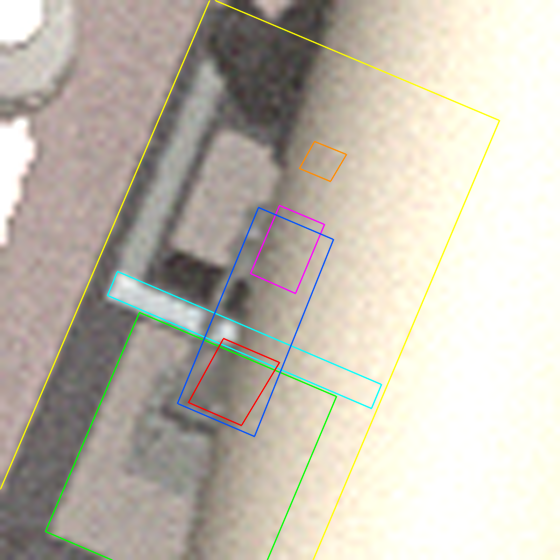

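>>> step_arm:
  dr:
    - [0,0,0]
    - [0,0,0]
    - [0,0,0]
    - [0,0,0]
    - [0,0,0]
    - [0,0,0]
    - [0,0,0]
    - [0,0,0]
  xyz:
    - [0.005,0,0.001]
    - [0.01,0,0.003]
    - [0.015,0,0.004]
    - [0.02,0,0.006]
    - [0.025,0,0.007]
    - [0.025,0,0.007]
    - [0.025,0,0.007]
    - [0.025,0,0.007]
  gripper: [0.05,0.05,0.05,0.05,0.05,0.05,0.05,0.05]

```text
time: 13.9
ee_pos: [0.6359, -0.1104, 0.0621]
tcp_rot: [-180.0, -16.8, 158.3]
wrist_force: [6.6, -0.7, -0.4]
opening: 0.0133
```

Run:
```python
from h import *
apply([0,0,0],[.025,0,.007])
```

```text
t 13.9 clamp TCP meas [70.5  1.  92.7] cmd [69.4  1.  92.1] rotmeas [-180.   -16.8  158.3] cmdrot [-179.9  -17.   158.3] F clamp [ 6.4  1.8 -0.4] T [ 0.27 -1.65 -0.01] op 0.0133 q [-11.  38.  35. 104.   3.  10.]
```

>>> step_arm:
  dr:
    - [0,0,0]
    - [0,0,0]
    - [0,0,0]
    - [0,0,0]
    - [0,0,0]
    - [0,0,0]
    - [0,0,0]
    - [0,0,0]
  xyz:
    - [0.008,0,0.002]
    - [0.016,0,0.004]
    - [0.024,0,0.006]
    - [0.032,0,0.008]
    - [0.04,0,0.01]
    - [0.048,0,0.013]
    - [0.05,0,0.014]
    - [0.05,0,0.014]
  gripper: [0.05,0.05,0.05,0.05,0.05,0.05,0.05,0.05]

```text
time: 14.7
ee_pos: [0.634, -0.1096, 0.0622]
tcp_rot: [-180.0, -16.8, 158.3]
wrist_force: [7.5, -1.3, -1.6]
opening: 0.0133
```

Run:
```python
from h import *
apply([0,0,0],[.05,0,.014])
```

```text
t 14.7 clamp TCP meas [68.5  1.  92.8] cmd [67.4  1.  92.2] rotmeas [-180.   -16.8  158.3] cmdrot [-179.9  -17.   158.3] F clamp [ 7.5  1.5 -1.6] T [ 0.24 -1.65  0.04] op 0.0133 q [-11.  37.  34. 103.   3.  10.]
```

>>> step_arm:
  dr:
    - [0,0,0]
    - [0,0,0]
    - [0,0,0]
    - [0,0,0]
    - [0,0,0]
    - [0,0,0]
    - [0,0,0]
    - [0,0,0]
  xyz:
    - [0.008,0,0.002]
    - [0.016,0,0.004]
    - [0.024,0,0.006]
    - [0.032,0,0.008]
    - [0.04,0,0.01]
    - [0.048,0,0.013]
    - [0.05,0,0.014]
    - [0.05,0,0.014]
  gripper: [0.05,0.05,0.05,0.05,0.05,0.05,0.05,0.05]

```text
time: 15.5
ee_pos: [0.6321, -0.1089, 0.0621]
tcp_rot: [-180.0, -16.8, 158.3]
wrist_force: [8.1, -0.9, -1.9]
opening: 0.0133
```

Run:
```python
from h import *
apply([0,0,0],[.05,0,.014])
```

```text
t 15.5 clamp TCP meas [66.5  1.  92.8] cmd [65.3  1.  92.2] rotmeas [-180.   -16.8  158.3] cmdrot [-179.9  -17.   158.3] F clamp [ 7.9  2.1 -1.9] T [ 0.25 -1.81  0.03] op 0.0133 q [-11.  37.  34. 103.   3.  10.]
```

>>> step_arm:
  dr:
    - [0,0,0]
    - [0,0,0]
    - [0,0,0]
    - [0,0,0]
    - [0,0,0]
    - [0,0,0]
    - [0,0,0]
    - [0,0,0]
  xyz:
    - [0.008,0,0.002]
    - [0.016,0,0.004]
    - [0.024,0,0.006]
    - [0.032,0,0.008]
    - [0.04,0,0.01]
    - [0.048,0,0.013]
    - [0.05,0,0.014]
    - [0.05,0,0.014]
  gripper: [0.05,0.05,0.05,0.05,0.05,0.05,0.05,0.05]

```text
time: 16.3
ee_pos: [0.6303, -0.1082, 0.0621]
tcp_rot: [-180.0, -16.8, 158.3]
wrist_force: [7.8, -0.9, -1.8]
opening: 0.0132
```

Run:
```python
from h import *
apply([0,0,0],[.05,0,.014])
```

```text
t 16.3 clamp TCP meas [64.5  0.9 92.8] cmd [63.2  1.  92.3] rotmeas [-180.   -16.8  158.3] cmdrot [-179.9  -17.   158.3] F clamp [ 7.5  2.1 -1.8] T [ 0.26 -1.96  0.04] op 0.0132 q [-11.  37.  33. 103.   3.  10.]
```

>>> step_arm:
  dr:
    - [0,0,0]
    - [0,0,0]
    - [0,0,0]
    - [0,0,0]
    - [0,0,0]
    - [0,0,0]
    - [0,0,0]
    - [0,0,0]
  xyz:
    - [0.008,0,0.002]
    - [0.016,0,0.004]
    - [0.024,0,0.006]
    - [0.032,0,0.008]
    - [0.04,0,0.01]
    - [0.048,0,0.013]
    - [0.05,0,0.014]
    - [0.05,0,0.014]
  gripper: [0.05,0.05,0.05,0.05,0.05,0.05,0.05,0.05]

```text
time: 17.1
ee_pos: [0.6285, -0.1075, 0.062]
tcp_rot: [-180.0, -16.8, 158.3]
wrist_force: [8.9, -2.3, -3.3]
opening: 0.0132
```

Run:
```python
from h import *
apply([0,0,0],[.05,0,.014])
rep(); s=shot('scene','s10.png'); c=shot('top','t10.png'); p=vv()[:3]; off=vv()[4]
s['image']=cv2.convertScaleAbs(s['image'],alpha=1.8,beta=20);c['image']=cv2.convertScaleAbs(c['image'],alpha=1.8,beta=20)
L,S=LS(39,97.5); draw(s,p,L,S,off,'fs10.png',(215,165,265,215),12)
cv2.imwrite('pics/fs10n.png',cv2.resize(s['image'][165:215,215:265,::-1],None,fx=12,fy=12,interpolation=cv2.INTER_CUBIC))
```

```text
t 17.1 clamp TCP meas [62.6  0.9 92.7] cmd [61.1  1.  92.3] rotmeas [-180.   -16.8  158.3] cmdrot [-179.9  -17.   158.3] F clamp [ 9.2  1.1 -3.3] T [ 0.26 -2.32 -0.03] op 0.0132 q [-11.  36.  33. 103.   3.  10.]
t 17.1 clamp TCP meas [62.6  0.9 92.7] cmd [61.1  1.  92.3] rotmeas [-180.   -16.8  158.3] cmdrot [-179.9  -17.   158.3] F clamp [ 9.2  1.1 -3.3] T [ 0.26 -2.32 -0.03] op 0.0132 q [-11.  36.  33. 103.   3.  10.]
```

View pics/fs10n.png

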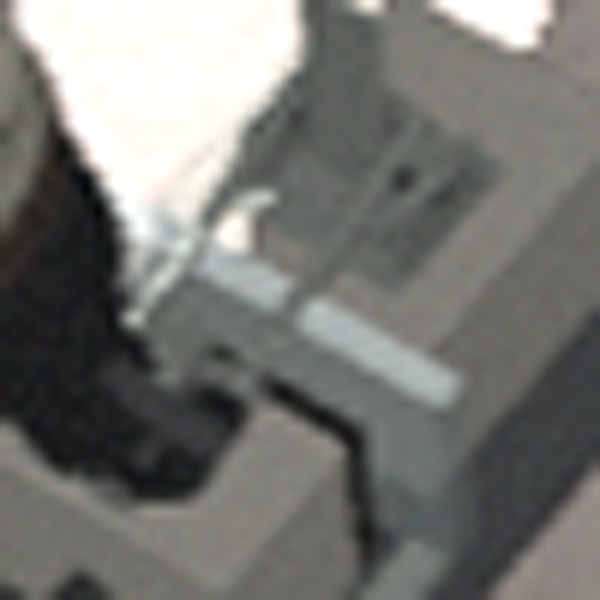

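View pics/fs10.png

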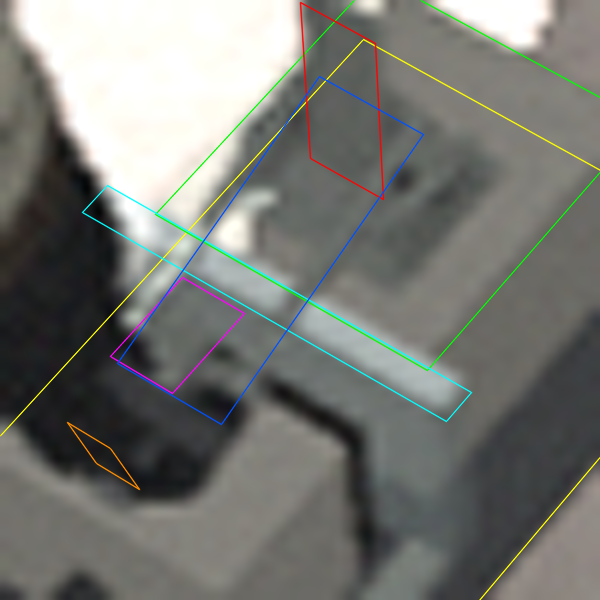

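>>> step_arm:
  dr:
    - [0,0,0]
    - [0,0,0]
    - [0,0,0]
    - [0,0,0]
    - [0,0,0]
    - [0,0,0]
    - [0,0,0]
    - [0,0,0]
  xyz:
    - [0.006,0,0.002]
    - [0.012,0,0.003]
    - [0.018,0,0.005]
    - [0.024,0,0.006]
    - [0.03,0,0.008]
    - [0.036,0,0.01]
    - [0.04,0,0.011]
    - [0.04,0,0.011]
  gripper: [0.05,0.05,0.05,0.05,0.05,0.05,0.05,0.05]

```text
time: 18.0
ee_pos: [0.6273, -0.107, 0.0621]
tcp_rot: [-180.0, -16.7, 158.3]
wrist_force: [10.2, -2.7, -3.9]
opening: 0.013
```

Run:
```python
from h import *
apply([0,0,0],[.04,0,.011])
```

```text
t 18.0 clamp TCP meas [61.3  0.9 92.8] cmd [59.5  1.  92.4] rotmeas [-180.   -16.7  158.3] cmdrot [-179.9  -17.   158.3] F clamp [10.5  1.3 -3.9] T [ 0.26 -2.65 -0.1 ] op 0.013 q [-11.  36.  32. 103.   3.  10.]
```

>>> step_arm:
  dr:
    - [0,0,0]
    - [0,-0.005,0]
    - [0,-0.01,0]
    - [0,-0.015,0]
    - [0,-0.02,0]
    - [0,-0.02,0]
    - [0,-0.02,0]
    - [0,-0.02,0]
  xyz:
    - [0.006,0,0.002]
    - [0.012,0,0.003]
    - [0.018,0,0.005]
    - [0.024,0,0.006]
    - [0.03,0,0.008]
    - [0.036,0,0.01]
    - [0.04,0,0.011]
    - [0.04,0,0.011]
  gripper: [0.05,0.05,0.05,0.05,0.05,0.05,0.05,0.05]

```text
time: 18.8
ee_pos: [0.6279, -0.1071, 0.0627]
tcp_rot: [-180.0, -15.3, 158.3]
wrist_force: [21.0, -5.6, -1.6]
opening: 0.0132
```

Run:
```python
from h import *
apply([0,-.02,0],[.04,0,.011])
```

```text
t 18.8 clamp TCP meas [61.1  1.  93.6] cmd [57.2  1.  92.6] rotmeas [-180.   -15.3  158.3] cmdrot [-179.9  -15.8  158.3] F clamp [21.6  2.5 -1.6] T [ 0.27 -4.26 -0.1 ] op 0.0132 q [-11.  34.  30. 101.   3.  10.]
```

>>> step_arm:
  dr:
    - [0,0,0]
    - [0,0,0]
    - [0,0,0]
    - [0,0,0]
    - [0,0,0]
    - [0,0,0]
    - [0,0,0]
    - [0,0,0]
  xyz:
    - [-0.02,0,-0.005]
    - [-0.04,0,-0.011]
    - [-0.05,0,-0.013]
    - [-0.05,0,-0.013]
    - [-0.05,0,-0.013]
    - [-0.05,0,-0.013]
    - [-0.05,0,-0.013]
    - [-0.05,0,-0.013]
  gripper: [0.05,0.05,0.05,0.05,0.05,0.05,0.05,0.05]

```text
time: 19.6
ee_pos: [0.6279, -0.1071, 0.0628]
tcp_rot: [-180.0, -15.5, 158.3]
wrist_force: [11.7, -2.6, 0.1]
opening: 0.0136
```

Run:
```python
from h import *
apply([0,0,0],[-.05,0,-.013])
```

```text
t 19.6 clamp TCP meas [61.2  1.  93.6] cmd [59.3  1.  92.6] rotmeas [-180.   -15.5  158.3] cmdrot [-179.9  -15.8  158.3] F clamp [11.9  1.9  0.1] T [ 0.3  -2.26 -0.15] op 0.0136 q [-11.  34.  30. 101.   3.  10.]
```

Run:
```python
from h import *
P,R=cmdpose(); S0=np.radians(15.8); a=vv()[2]; C=Ro.from_euler('z',a).as_matrix()
tip=P-R@[0,0,D]
def f(i):
    k=i/8; S=S0-.1*k; dx=.5*k/1000; dz=.012*k
    T=target(0,0,S)[1]; return tip+C@np.array([dx,0,dz])+T@[0,0,D],T
rows(f)
```

```text
[-0.001, -0.013, -0.001] [-0.002, 0.001, -0.037]
[-0.001, -0.026, -0.001] [-0.003, 0.001, -0.073]
[-0.001, -0.038, -0.001] [-0.004, 0.001, -0.11]
[-0.001, -0.051, -0.001] [-0.006, 0.0, -0.147]
[-0.001, -0.063, -0.001] [-0.007, 0.0, -0.184]
[-0.001, -0.076, -0.001] [-0.008, 0.0, -0.221]
[-0.001, -0.088, -0.001] [-0.009, 0.0, -0.259]
[-0.001, -0.101, -0.001] [-0.011, 0.0, -0.296]
```

>>> step_arm:
  dr:
    - [0,-0.013,0]
    - [0,-0.026,0]
    - [0,-0.038,0]
    - [0,-0.051,0]
    - [0,-0.063,0]
    - [0,-0.076,0]
    - [0,-0.076,0]
    - [0,-0.076,0]
  xyz:
    - [-0.002,0,-0.037]
    - [-0.003,0,-0.073]
    - [-0.004,0,-0.11]
    - [-0.006,0,-0.147]
    - [-0.007,0,-0.184]
    - [-0.008,0,-0.221]
    - [-0.008,0,-0.221]
    - [-0.008,0,-0.221]
  gripper: [0.05,0.05,0.05,0.05,0.05,0.05,0.05,0.05]

```text
time: 20.4
ee_pos: [0.6303, -0.1081, 0.0713]
tcp_rot: [-180.0, -11.2, 158.3]
wrist_force: [8.7, -2.3, -0.0]
opening: 0.0138
```

Run:
```python
from h import *
apply([0,-.076,0],[-.008,0,-.221])
```

```text
t 20.4 clamp TCP meas [ 61.5   1.  102.7] cmd [ 59.6   1.  101.5] rotmeas [-180.   -11.2  158.3] cmdrot [-179.9  -11.5  158.3] F clamp [ 9.  1. -0.] T [ 0.31 -2.28  0.03] op 0.0138 q [-11.  30.  25.  97.   2.  11.]
```

>>> step_arm:
  dr:
    - [0,0,0]
    - [0,0,0]
    - [0,0,0]
    - [0,0,0]
    - [0,0,0]
    - [0,0,0]
    - [0,0,0]
    - [0,0,0]
  xyz:
    - [0,0,0]
    - [0,0,0]
    - [0,0,0]
    - [0,0,0]
    - [0,0,0]
    - [0,0,0]
    - [0,0,0]
    - [0,0,0]
  gripper: [0.12,0.2,0.3,0.4,0.4,0.4,0.4,0.4]

```text
time: 21.2
ee_pos: [0.6284, -0.1073, 0.0702]
tcp_rot: [-179.9, -11.5, 158.3]
wrist_force: [0.4, -0.1, 0.7]
opening: 0.0344
```

Run:
```python
from h import *
rep()
```

```text
t 21.2 clamp TCP meas [ 59.6   1.  101.5] cmd [ 59.6   1.  101.5] rotmeas [-179.9  -11.5  158.3] cmdrot [-179.9  -11.5  158.3] F clamp [0.4 0.1 0.7] T [ 0.04 -0.19  0.04] op 0.0344 q [-11.  30.  25.  97.   2.  11.]
```

>>> step_arm:
  dr:
    - [0,0,0]
    - [0,0,0]
    - [0,0,0]
    - [0,0,0]
    - [0,0,0]
    - [0,0,0]
    - [0,0,0]
    - [0,0,0]
  xyz:
    - [0,0,-0.15]
    - [0,0,-0.4]
    - [0,0,-0.8]
    - [0,0,-1.3]
    - [0,0,-1.8]
    - [0,0,-2.3]
    - [0,0,-2.6]
    - [0,0,-2.7]
  gripper: [0.4,0.4,0.4,0.4,0.4,0.4,0.4,0.4]

```text
time: 22.0
ee_pos: [0.6492, -0.1154, 0.1782]
tcp_rot: [-180.0, -11.3, 158.3]
wrist_force: [0.9, 0.2, -0.1]
opening: 0.0343
```

Run:
```python
from h import *
apply([0,0,0],[0,0,-2.7])
s=shot('scene','s11.png'); c=shot('top','t11.png'); p=vv()[:3]; off=vv()[4]
s['image']=cv2.convertScaleAbs(s['image'],alpha=1.8,beta=20)
cv2.imwrite('pics/fs11n.png',cv2.resize(s['image'][150:220,200:270,::-1],None,fx=8,fy=8,interpolation=cv2.INTER_CUBIC))
```

```text
t 22.0 clamp TCP meas [ 81.8   1.1 209.6] cmd [ 81.2   1.1 207.4] rotmeas [-180.   -11.3  158.3] cmdrot [-179.9  -11.5  158.3] F clamp [ 0.8  0.6 -0.1] T [ 0.01 -0.18 -0.01] op 0.0343 q [-11.  35.  46. 111.   2.  10.]
```

View pics/fs11n.png

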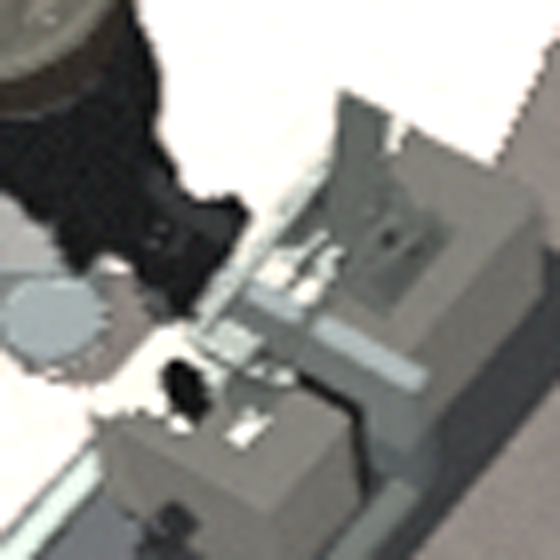

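Run:
```python
from h import *
s=pickle.load(open('pics/s11.png.pkl','rb')); p=vv()[:3]
rep()
for bx in(36.6,40,42):
  L,S=LS(bx,109); t=bailp(L,S,119,12); print(bx,L,S,t,proj(s,W(p,[t[0],0,t[1]])))
s['image']=cv2.convertScaleAbs(s['image'],alpha=1.8,beta=20)
L,S=LS(38,109);draw(s,p,L,S,-1,'fs11.png',(200,150,270,220),10)
```

```text
t 22.1 clamp TCP meas [ 81.6   1.1 208.1] cmd [ 81.2   1.1 207.4] rotmeas [-180.   -11.4  158.3] cmdrot [-179.9  -11.5  158.3] F clamp [-0.2  0.6  0.7] T [ 0.01 -0.23  0.  ] op 0.0343 q [-11.  35.  45. 111.   2.  10.]
36.6 1.2517149410589148 0.1310676085264004 [ 62.95388528 117.62975845] [[223.44197454 198.89526999]]
40 1.4643504637056908 0.15342082539829932 [ 66.54018827 117.03855748] [[222.73624338 199.8003098 ]]
42 1.577442285271309 0.16175540848361775 [ 68.60626372 116.81707944] [[222.32600179 200.30010886]]
```

View pics/fs11.png

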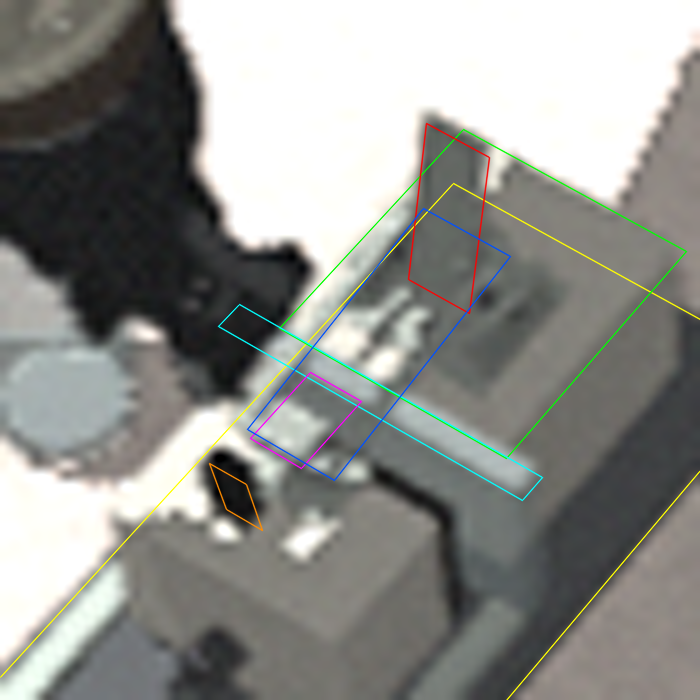

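Run:
```python
from h import *
print(delta(target(-28,205,0,1)),delta(target(-28,150,0,1)))
```

```text
(array([-0.00085892, -0.20059217, -0.00050571]), array([ 2.50281786, -0.00320678,  0.58592223])) (array([-0.00085892, -0.20059217, -0.00050571]), array([ 2.22884991e+00, -1.96416103e-03,  1.93335127e+00]))
```

>>> step_arm:
  dr:
    - [0,-0.03,0]
    - [0,-0.06,0]
    - [0,-0.09,0]
    - [0,-0.13,0]
    - [0,-0.17,0]
    - [0,-0.2,0]
    - [0,-0.2,0]
    - [0,-0.2,0]
  xyz:
    - [0.2,0,0.05]
    - [0.6,0,0.15]
    - [1.1,0,0.27]
    - [1.6,0,0.4]
    - [2.1,0,0.5]
    - [2.4,0,0.57]
    - [2.5,0,0.586]
    - [2.5,0,0.586]
  gripper: [0,0,0,0,0,0,0,0]

```text
time: 22.9
ee_pos: [0.5525, -0.0771, 0.1732]
tcp_rot: [-180.0, -0.0, 158.4]
wrist_force: [0.4, 0.4, 0.1]
opening: -0.0003
```

```bash
python3 - <<'E'
from h import *
apply([0,-.2,0],[2.5,0,.586])
print(delta(target(-28,150,0,1)))
E
python3 look.py 12 265,160,325,220 210,120,270,210
```

```text
t 22.9 clamp TCP meas [-28.4   1.1 205.2] cmd [-27.9   1.2 205. ] rotmeas [-180.    -0.   158.4] cmdrot [-179.9   -0.   158.4] F clamp [0.2 0.5 0.1] T [-0.01  0.03 -0.  ] op -0.0003 q [-8.  6.  8. 92. -0. 14.]
(array([-0.0009036 , -0.00059219, -0.00041673]), array([ 0.00193224, -0.00196416,  1.37436316]))
t 22.9 clamp TCP meas [-28.4   1.1 205.2] cmd [-27.9   1.2 205. ] rotmeas [-180.    -0.   158.4] cmdrot [-179.9   -0.   158.4] F clamp [0.2 0.5 0.1] T [-0.01  0.03 -0.  ] op -0.0003 q [-8.  6.  8. 92. -0. 14.]
```

View pics/L12.png

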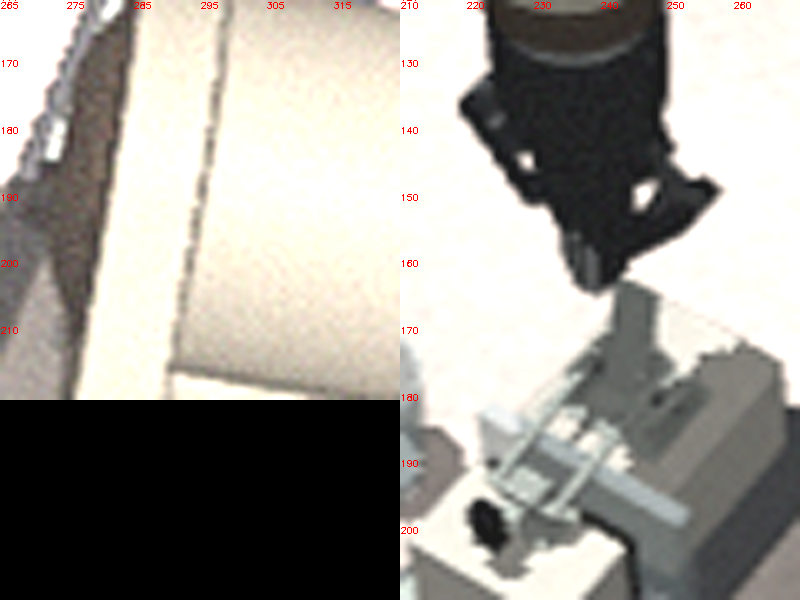

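Run:
```python
from h import *
s=pickle.load(open('pics/scene12.png.pkl','rb')); p=vv()[:3]
print(proj(s,W(p,[[-28.4,1.1,205.2],[-28.4,1.1,150]]+[[levp(L,65,3.5)[0],0,levp(L,65,3.5)[1]] for L in(1.25,1.35,1.45)])))
```

```text
[[240.13319019 161.75019279]
 [241.04507974 173.07726281]
 [246.9867607  162.28024413]
 [245.75220166 163.31054921]
 [244.49908808 164.50034551]]
```

>>> step_arm:
  dr:
    - [0,0,0]
    - [0,0,0]
    - [0,0,0]
    - [0,0,0]
    - [0,0,0]
    - [0,0,0]
    - [0,0,0]
    - [0,0,0]
  xyz:
    - [0,0.02,0.1]
    - [0,0.05,0.25]
    - [0,0.05,0.45]
    - [0,0.05,0.65]
    - [0,0.05,0.85]
    - [0,0.05,1.05]
    - [0,0.05,1.15]
    - [0,0.05,1.17]
  gripper: [0,0,0,0,0,0,0,0]

```text
time: 23.8
ee_pos: [0.5534, -0.0755, 0.1255]
tcp_rot: [-179.9, -0.1, 158.4]
wrist_force: [0.4, 0.2, 0.5]
opening: 0.0001
```

```bash
python3 - <<'E'
from h import *
apply([0,0,0],[0,.05,1.17])
for L in np.arange(1.4,-.01,-.1): print(round(L,2),levp(L,50,6).round(1)+[11,8])
E
python3 look.py 13 265,160,325,220 210,140,270,210
```

```text
t 23.8 clamp TCP meas [-28.2   3.  157.5] cmd [-27.9   3.1 158.2] rotmeas [-1.799e+02 -1.000e-01  1.584e+02] cmdrot [-179.9   -0.   158.4] F clamp [0.3 0.4 0.5] T [-0.02 -0.01  0.05] op 0.0001 q [-8.  5.  2. 87. -0. 14.]
1.4 [-36.6 163.3]
1.3 [-41.6 162.8]
1.2 [-46.5 161.8]
1.1 [-51.3 160.3]
1.0 [-56.  158.3]
0.9 [-60.4 155.9]
0.8 [-64.5 153. ]
0.7 [-68.4 149.8]
0.6 [-71.9 146.2]
0.5 [-75.  142.2]
0.4 [-77.7 138. ]
0.3 [-80.  133.5]
0.2 [-81.8 128.8]
0.1 [-83.2 124. ]
-0.0 [-84. 119.]
t 23.8 clamp TCP meas [-28.2   3.  157.5] cmd [-27.9   3.1 158.2] rotmeas [-1.799e+02 -1.000e-01  1.584e+02] cmdrot [-179.9   -0.   158.4] F clamp [0.3 0.4 0.5] T [-0.02 -0.01  0.05] op 0.0001 q [-8.  5.  2. 87. -0. 14.]
```

View pics/L13.png

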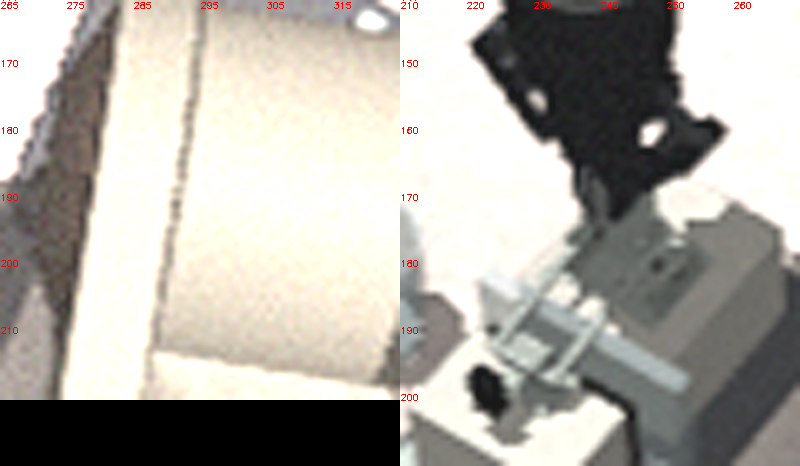

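>>> step_arm:
  dr:
    - [0,0,0]
    - [0,0,0]
    - [0,0,0]
    - [0,0,0]
    - [0,0,0]
    - [0,0,0]
    - [0,0,0]
    - [0,0,0]
  xyz:
    - [0.06,0.02,-0.02]
    - [0.12,0.04,-0.05]
    - [0.18,0.04,-0.09]
    - [0.24,0.04,-0.11]
    - [0.3,0.04,-0.11]
    - [0.36,0.04,-0.1]
    - [0.42,0.04,-0.1]
    - [0.46,0.04,-0.09]
  gripper: [0,0,0,0,0,0,0,0]

```text
time: 24.7
ee_pos: [0.5374, -0.0673, 0.1299]
tcp_rot: [-180.0, 0.0, 158.4]
wrist_force: [2.1, -0.2, 0.9]
opening: 0.0003
```

Run:
```python
from h import *
apply([0,0,0],[.46,.04,-.09])
```

```text
t 24.7 clamp TCP meas [-46.2   4.7 161.9] cmd [-46.3   4.7 161.8] rotmeas [-180.     0.   158.4] cmdrot [-179.9   -0.   158.4] F clamp [2.  0.6 0.9] T [-0.02 -0.56  0.02] op 0.0003 q [-7.  3.  0. 87. -0. 15.]
```

```bash
cat >> h.py <<'E'
def pushT(L,y=4.7,dz=8,u=50): q=levp(L,u,6); return target(q[0]+11,q[1]+dz,0,y)
E
python3 - <<'E'
from h import *
rows(lambda i:pushT(1.2-.045*i))
E
```

```text
[-0.001, -0.001, -0.0] [0.06, 0.0, 0.016]
[-0.001, -0.001, -0.0] [0.114, 0.0, 0.033]
[-0.001, -0.001, -0.0] [0.167, 0.0, 0.053]
[-0.001, -0.001, -0.0] [0.218, 0.0, 0.076]
[-0.001, -0.001, -0.0] [0.269, 0.0, 0.101]
[-0.001, -0.001, -0.0] [0.319, 0.0, 0.128]
[-0.001, -0.001, -0.0] [0.368, 0.0, 0.157]
[-0.001, -0.001, -0.0] [0.415, 0.0, 0.189]
```

>>> step_arm:
  dr:
    - [0,0,0]
    - [0,0,0]
    - [0,0,0]
    - [0,0,0]
    - [0,0,0]
    - [0,0,0]
    - [0,0,0]
    - [0,0,0]
  xyz:
    - [0.06,0,0.016]
    - [0.114,0,0.033]
    - [0.167,0,0.053]
    - [0.218,0,0.076]
    - [0.269,0,0.101]
    - [0.319,0,0.128]
    - [0.368,0,0.157]
    - [0.415,0,0.189]
  gripper: [0,0,0,0,0,0,0,0]

```text
time: 25.5
ee_pos: [0.5227, -0.0614, 0.1237]
tcp_rot: [-180.0, 0.2, 158.3]
wrist_force: [3.0, -1.6, 7.8]
opening: -0.0001
```

```bash
python3 - <<'E'
from h import *
apply([0,0,0],[.415,0,.189])
rows(lambda i:pushT(.84-.04*i))
E
python3 look.py 14 265,160,325,220 210,140,270,210
```

```text
t 25.5 clamp TCP meas [-62.1   4.7 155.7] cmd [-62.9   4.7 154.2] rotmeas [-180.     0.2  158.3] cmdrot [-179.9   -0.   158.4] F clamp [ 3.4 -0.4  7.8] T [-0.12 -0.62 -0.05] op -0.0001 q [-7.  1. -3. 86. -0. 15.]
[-0.001, -0.001, -0.0] [0.04, 0.0, 0.03]
[-0.001, -0.001, -0.0] [0.08, 0.0, 0.061]
[-0.001, -0.001, -0.0] [0.118, 0.0, 0.094]
[-0.001, -0.001, -0.0] [0.155, 0.0, 0.128]
[-0.001, -0.001, -0.0] [0.19, 0.0, 0.164]
[-0.001, -0.001, -0.0] [0.224, 0.0, 0.201]
[-0.001, -0.001, -0.0] [0.256, 0.0, 0.24]
[-0.001, -0.001, -0.0] [0.287, 0.0, 0.28]
t 25.5 clamp TCP meas [-62.1   4.7 155.7] cmd [-62.9   4.7 154.2] rotmeas [-180.     0.2  158.3] cmdrot [-179.9   -0.   158.4] F clamp [ 3.4 -0.4  7.8] T [-0.12 -0.62 -0.05] op -0.0001 q [-7.  1. -3. 86. -0. 15.]
```

View pics/L14.png

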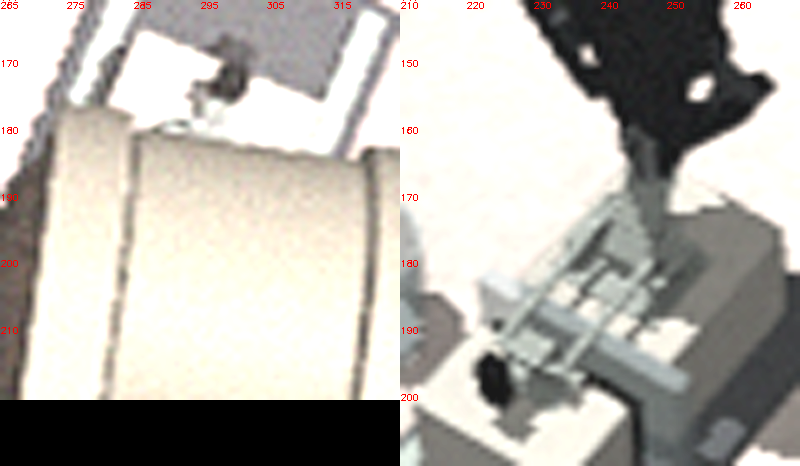

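>>> step_arm:
  dr:
    - [0,0,0]
    - [0,0,0]
    - [0,0,0]
    - [0,0,0]
    - [0,0,0]
    - [0,0,0]
    - [0,0,0]
    - [0,0,0]
  xyz:
    - [0.04,0,0.03]
    - [0.08,0,0.061]
    - [0.118,0,0.094]
    - [0.155,0,0.128]
    - [0.19,0,0.164]
    - [0.224,0,0.201]
    - [0.256,0,0.24]
    - [0.287,0,0.28]
  gripper: [0,0,0,0,0,0,0,0]

```text
time: 26.4
ee_pos: [0.5115, -0.0569, 0.1122]
tcp_rot: [-180.0, 0.1, 158.4]
wrist_force: [-0.3, 1.1, 7.7]
opening: -0.0
```

Run:
```python
from h import *
apply([0,0,0],[.287,0,.28])
rows(lambda i:pushT(.52-.035*i))
```

```text
t 26.4 clamp TCP meas [-74.1   4.8 144.2] cmd [-74.4   4.7 143. ] rotmeas [-1.800e+02  1.000e-01  1.584e+02] cmdrot [-179.9   -0.   158.4] F clamp [-0.7  0.9  7.7] T [-0.03 -0.09 -0.  ] op -0.0 q [-6. -1. -6. 85. -0. 15.]
[-0.001, -0.001, -0.0] [0.026, 0.0, 0.036]
[-0.001, -0.001, -0.0] [0.05, 0.0, 0.072]
[-0.001, -0.001, -0.0] [0.073, 0.0, 0.11]
[-0.001, -0.001, -0.0] [0.095, 0.0, 0.148]
[-0.001, -0.001, -0.0] [0.115, 0.0, 0.187]
[-0.001, -0.001, -0.0] [0.134, 0.0, 0.227]
[-0.001, -0.001, -0.0] [0.152, 0.0, 0.267]
[-0.001, -0.001, -0.0] [0.168, 0.0, 0.308]
```

>>> step_arm:
  dr:
    - [0,0,0]
    - [0,0,0]
    - [0,0,0]
    - [0,0,0]
    - [0,0,0]
    - [0,0,0]
    - [0,0,0]
    - [0,0,0]
  xyz:
    - [0.026,0,0.036]
    - [0.05,0,0.072]
    - [0.073,0,0.11]
    - [0.095,0,0.148]
    - [0.115,0,0.187]
    - [0.134,0,0.227]
    - [0.152,0,0.267]
    - [0.168,0,0.308]
  gripper: [0,0,0,0,0,0,0,0]

```text
time: 27.2
ee_pos: [0.5046, -0.0542, 0.0993]
tcp_rot: [-180.0, -0.0, 158.4]
wrist_force: [-1.5, -1.0, 5.7]
opening: 0.0003
```

Run:
```python
from h import *
apply([0,0,0],[.168,0,.308])
rows(lambda i:pushT(.24-.02*i))
```

```text
t 27.2 clamp TCP meas [-81.4   4.8 131.3] cmd [-81.1   4.7 130.7] rotmeas [-180.    -0.   158.4] cmdrot [-179.9   -0.   158.4] F clamp [-1.1 -1.5  5.7] T [0.07 0.27 0.  ] op 0.0003 q [-6. -2. -8. 84. -0. 16.]
[-0.001, -0.001, -0.0] [0.009, 0.0, 0.024]
[-0.001, -0.001, -0.0] [0.017, 0.0, 0.048]
[-0.001, -0.001, -0.0] [0.025, 0.0, 0.072]
[-0.001, -0.001, -0.0] [0.032, 0.0, 0.096]
[-0.001, -0.001, -0.0] [0.038, 0.001, 0.12]
[-0.001, -0.001, -0.0] [0.045, 0.001, 0.145]
[-0.001, -0.001, -0.0] [0.05, 0.001, 0.169]
[-0.001, -0.001, -0.0] [0.056, 0.001, 0.194]
```

>>> step_arm:
  dr:
    - [0,0,0]
    - [0,0,0]
    - [0,0,0]
    - [0,0,0]
    - [0,0,0]
    - [0,0,0]
    - [0,0,0]
    - [0,0,0]
  xyz:
    - [0.009,0,0.024]
    - [0.017,0,0.048]
    - [0.025,0,0.072]
    - [0.032,0,0.096]
    - [0.038,0,0.12]
    - [0.045,0,0.145]
    - [0.05,0,0.169]
    - [0.056,0,0.194]
  gripper: [0,0,0,0,0,0,0,0]

```text
time: 28.0
ee_pos: [0.5026, -0.0535, 0.0908]
tcp_rot: [-179.9, -0.0, 158.4]
wrist_force: [-1.0, 0.9, 3.3]
opening: -0.0002
```

Run:
```python
from h import *
apply([0,0,0],[.056,0,.194])
rows(lambda i:pushT(.08-.02*i))
```

```text
t 28.0 clamp TCP meas [-83.5   4.7 122.8] cmd [-83.4   4.7 123. ] rotmeas [-179.9   -0.   158.4] cmdrot [-179.9   -0.   158.4] F clamp [-1.2  0.5  3.3] T [0.07 0.33 0.02] op -0.0002 q [-6. -2. -9. 83. -0. 16.]
[-0.001, -0.001, -0.0] [0.004, 0.001, 0.024]
[-0.001, -0.001, -0.0] [0.009, 0.001, 0.049]
[-0.001, -0.001, -0.0] [0.012, 0.001, 0.074]
[-0.001, -0.001, -0.0] [0.016, 0.001, 0.099]
[-0.001, -0.001, -0.0] [0.018, 0.001, 0.124]
[-0.001, -0.001, -0.0] [0.02, 0.001, 0.149]
[-0.001, -0.001, -0.0] [0.022, 0.001, 0.174]
[-0.001, -0.001, -0.0] [0.023, 0.001, 0.199]
```

Force is falling (helping side). Continue down slowly until the stop.

>>> step_arm:
  dr:
    - [0,0,0]
    - [0,0,0]
    - [0,0,0]
    - [0,0,0]
    - [0,0,0]
    - [0,0,0]
    - [0,0,0]
    - [0,0,0]
  xyz:
    - [0.003,0,0.015]
    - [0.006,0,0.03]
    - [0.009,0,0.045]
    - [0.01,0,0.06]
    - [0.012,0,0.075]
    - [0.014,0,0.09]
    - [0.016,0,0.1]
    - [0.016,0,0.1]
  gripper: [0,0,0,0,0,0,0,0]

```text
time: 28.8
ee_pos: [0.5021, -0.0534, 0.0868]
tcp_rot: [-179.9, -0.0, 158.4]
wrist_force: [-1.0, -0.6, 1.7]
opening: 0.0
```

```bash
python3 - <<'E'
from h import *
apply([0,0,0],[.016,0,.1])
E
python3 look.py 15 265,160,325,220 210,140,270,210
```

```text
t 28.8 clamp TCP meas [-84.    4.7 118.8] cmd [-84.    4.7 119. ] rotmeas [-179.9   -0.   158.4] cmdrot [-179.9   -0.   158.4] F clamp [-0.7 -0.9  1.7] T [-0.01  0.14  0.07] op 0.0 q [ -6.  -2. -10.  82.  -0.  16.]
t 28.8 clamp TCP meas [-84.    4.7 118.8] cmd [-84.    4.7 119. ] rotmeas [-179.9   -0.   158.4] cmdrot [-179.9   -0.   158.4] F clamp [-0.7 -0.9  1.7] T [-0.01  0.14  0.07] op 0.0 q [ -6.  -2. -10.  82.  -0.  16.]
```

View pics/L15.png

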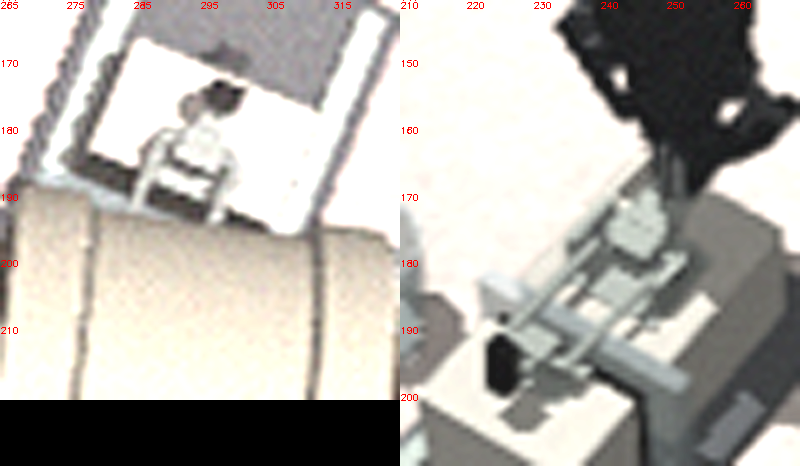

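>>> step_arm:
  dr:
    - [0,0,0]
    - [0,0,0]
    - [0,0,0]
    - [0,0,0]
    - [0,0,0]
    - [0,0,0]
    - [0,0,0]
    - [0,0,0]
  xyz:
    - [0,0,0.015]
    - [0,0,0.03]
    - [0,0,0.045]
    - [0,0,0.06]
    - [0,0,0.075]
    - [0,0,0.09]
    - [0,0,0.1]
    - [0,0,0.1]
  gripper: [0,0,0,0,0,0,0,0]

```text
time: 29.7
ee_pos: [0.5022, -0.0534, 0.0829]
tcp_rot: [-179.9, -0.0, 158.4]
wrist_force: [-0.4, 0.4, 0.1]
opening: 0.0
```

Run:
```python
from h import *
apply([0,0,0],[0,0,.1])
```

```text
t 29.7 clamp TCP meas [-84.    4.7 114.9] cmd [-84.    4.7 115. ] rotmeas [-179.9   -0.   158.4] cmdrot [-179.9   -0.   158.4] F clamp [-0.5  0.2  0.1] T [ 0.03  0.15 -0.02] op 0.0 q [ -6.  -2. -10.  82.  -0.  16.]
```

>>> step_arm:
  dr:
    - [0,0,0]
    - [0,0,0]
    - [0,0,0]
    - [0,0,0]
    - [0,0,0]
    - [0,0,0]
    - [0,0,0]
    - [0,0,0]
  xyz:
    - [0,0,0.015]
    - [0,0,0.03]
    - [0,0,0.045]
    - [0,0,0.06]
    - [0,0,0.075]
    - [0,0,0.09]
    - [0,0,0.1]
    - [0,0,0.1]
  gripper: [0,0,0,0,0,0,0,0]

```text
time: 30.5
ee_pos: [0.5023, -0.0534, 0.0804]
tcp_rot: [-180.0, 0.0, 158.4]
wrist_force: [-5.8, 0.8, 13.4]
opening: -0.0001
```

Run:
```python
from h import *
apply([0,0,0],[0,0,.1])
```

```text
t 30.5 clamp TCP meas [-84.    4.7 112.4] cmd [-84.    4.7 111. ] rotmeas [-180.     0.   158.4] cmdrot [-179.9   -0.   158.4] F clamp [-5.6 -1.4 13.4] T [-0.26  1.24 -0.  ] op -0.0001 q [ -6.  -2. -10.  82.  -0.  16.]
```

>>> step_arm:
  dr:
    - [0,0,0]
    - [0,0,0]
    - [0,0,0]
    - [0,0,0]
    - [0,0,0]
    - [0,0,0]
    - [0,0,0]
    - [0,0,0]
  xyz:
    - [0,0,0.01]
    - [0,0,0.02]
    - [0,0,0.02]
    - [0,0,0.0]
    - [0,0,-0.05]
    - [0,0,-0.2]
    - [0,0,-0.5]
    - [0,0,-0.9]
  gripper: [0,0,0,0,0,0,0,0]

```text
time: 31.3
ee_pos: [0.5019, -0.0533, 0.1154]
tcp_rot: [-179.9, -0.1, 158.4]
wrist_force: [1.2, 0.3, -0.1]
opening: -0.0003
```

>>> step_arm:
  dr:
    - [0,0,0]
    - [0,0,0]
    - [0,0,0]
    - [0,0,0]
    - [0,0,0]
    - [0,0,0]
    - [0,0,0]
    - [0,0,0]
  xyz:
    - [0.3,0,-0.4]
    - [0.8,0,-0.8]
    - [1.4,0,-1.2]
    - [2.0,0,-1.6]
    - [2.6,0,-2.0]
    - [3.2,0,-2.2]
    - [3.8,0,-2.4]
    - [4.0,0,-2.4]
  gripper: [0,0,0,0,0,0,0,0]

```text
time: 32.1
ee_pos: [0.3528, 0.0062, 0.2132]
tcp_rot: [180.0, 0.1, 158.4]
wrist_force: [0.5, 0.3, 0.2]
opening: 0.0
```

```bash
rm cmd.pkl
python3 - <<'E'
from h import *
rep(); s=shot('scene','s16.png'); c=shot('top','t16.png'); p=vv()[:3]
s['image']=cv2.convertScaleAbs(s['image'],alpha=1.8,beta=20);c['image']=cv2.convertScaleAbs(c['image'],alpha=1.8,beta=20)
draw(s,p,0,0,-9,'fs16.png',(205,150,275,215),8)
cv2.imwrite('pics/fs16n.png',cv2.resize(s['image'][150:215,205:275,::-1],None,fx=8,fy=8,interpolation=cv2.INTER_CUBIC))
draw(c,p,0,0,-9,'ft16.png',(250,140,340,240),6)
E
```

```text
t 32.1 clamp TCP meas [-244.9    5.   245.2] cmd [-244.9    5.   245.2] rotmeas [1.800e+02 1.000e-01 1.584e+02] cmdrot [1.800e+02 1.000e-01 1.584e+02] F clamp [0.3 0.4 0.2] T [-0.02 -0.04  0.04] op 0.0 q [  1. -21. -12.  99.  -0.  23.]
```

View pics/fs16n.png

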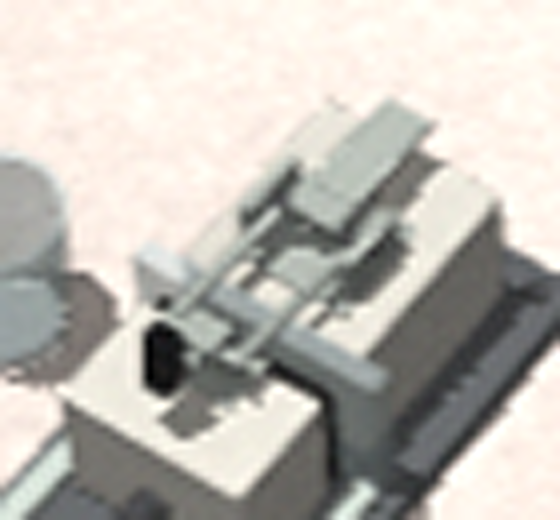

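View pics/fs16.png

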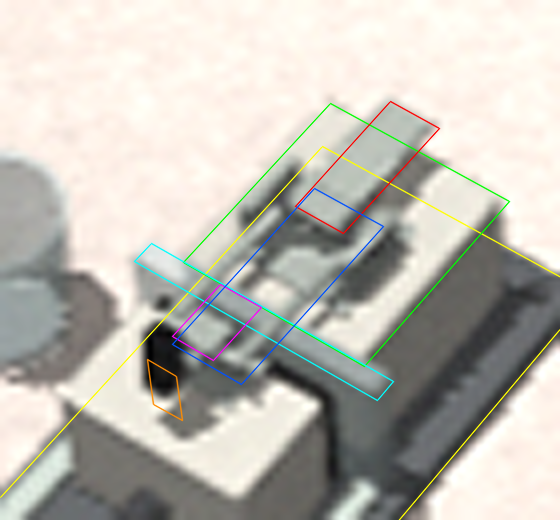

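View pics/ft16.png

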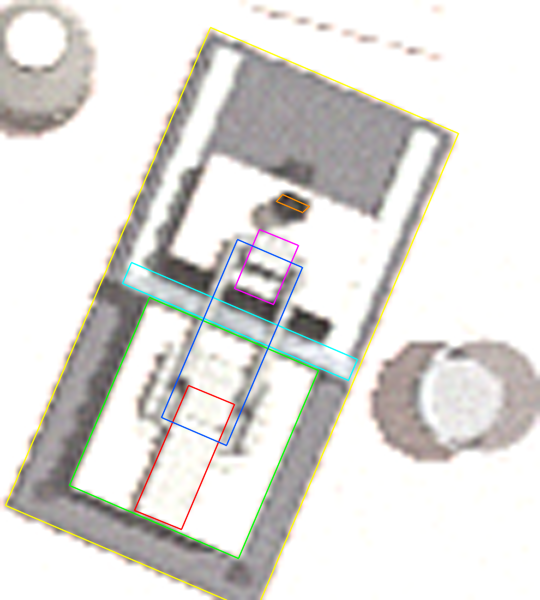

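Run:
```python
from h import *
c=shot('top','t17.png'); a=pickle.load(open('pics/top0.png.pkl','rb'))
d=cv2.absdiff(c['image'],a['image']).max(2)
for n,(u,v) in dict(bottle=(255,150),beaker=(327,206),comb=(308,141),timer=(397,188),rack=(407,256),petri=(115,165),box=(116,244)).items(): print(n,d[v-10:v+11,u-12:u+13].mean().round(1))
rep(); print(bot.job_done())
```

```text
bottle 6.3
beaker 6.4
comb 6.8
timer 6.3
rack 6.2
petri 6.5
box 6.0
t 32.25 clamp TCP meas [-243.5    5.   243.3] cmd [-243.5    5.   243.3] rotmeas [-180.     0.   158.4] cmdrot [-180.     0.   158.4] F clamp [0.8 0.1 0. ] T [ 0.01 -0.06 -0.06] op 0.0001 q [  1. -21. -12.  99.  -0.  23.]
the job is handed in; nothing more can be done
None
```

The draw latch is closed and the job was handed in at about 32 s of the 72 s allowed.

**What I did**
- I gripped the bail tab, lowered the bar beyond the keeper's nose, and drew it back until it met the post. Force there peaked at about 22 N, and I eased it before going on.
- I let the bar rise under the lip, then opened the gripper. The bail stayed down after I let go.
- I pushed the lever over with closed fingers at 8 N or less, then pressed it onto its stop at a little over 13 N and moved clear.

**Last checks**
- The pictures show the lever lying flat, matching the closed overlay to within about half a pixel, and the bail still on the keeper.
- The jaw moved about 6 mm towards the glass. A gap is still visible in the top view, which fits the jaw slide range given for a clamped jaw.
- None of the seven bystanders shows any change from the first picture, and the wrist force reads near zero.

**What disagreed**
- In the pictures the fingertips stood about 25–33 mm behind the reported tool point, so I corrected for that from the images.
- The post was met about 5 mm nearer the lever than my first picture fit suggested. I relied on feel there.
- The closed bail bar sits near the top of the post, close under the lip, rather than at the mean height of 100 mm.

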